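Load two pillar candles into the leaning carrier and lay it level

ROBOT

A 6-joint arm with a two-finger parallel gripper is mounted at the origin on a cart in front of the work surface, level with it; the furniture and walls round the work are solid. World frame = base frame: x ahead of the robot, y to its left, z up, the work surface at z = 0. Lengths are in m, angles in degrees, forces in N, time in s.
With the tool pointing down it reaches from about 0.35 to 0.875 m from the base axis. Payload 4.2 kg.
Tool frame: the origin (TCP) lies midway between the tips of the shut fingers; the grasp point (between the pads) lies 19 mm behind it; z points along the fingers, y is the line along which they close (so a half turn about z gives the same grasp; the last joint's range is limited). The gripper opens to 87 mm and grips with 3 to 60 N. Pads are 19 mm wide; open, the fingers measure 117 mm over their backs; the gripper's body (75 mm by 190 mm) begins 51 mm behind the grasp point.
Start: joints at [-55.944, 22.042, 0.453, 0, -68.411, -14.817], TCP at [0.206, -0.59, 0.223] pointing down, gripper open.
Joint ranges: [-179.83, 179.83], [-69.29, 118.12], [-61.27, 80.66], [-181.25, 117.63], [-171.15, -9.14], [-177.46, 177.46]. Speed limits (degrees/s): [159.86, 159.86, 180, 180, 180, 180].

INTERFACE

Orientations are given as a 3x3 rotation matrix whose columns are the frame's x, y, z axes.
In Python, from station import sense, capture, finish_job, silhouettes, landmark_of gives the robot as it stands.
- The arm moves only by the tool step_arm, never from a script. Its arguments are lists of equal length, an entry for each row: "linear": the shift along the tool's x, y, z in mm, a list of three; "delta_rot": the turn, a rotation vector about the tool's x, y, z in rad, a list of three; "grip": the finger opening in mm, from 0 to 87. A call has 1 to 10 rows; each row shifts and turns the commanded pose from where the row before left it, along the tool's axes as they then stand; what a row does not reach is not made up. A row lasts 1/8 s, in which the tool goes at most 62.5 mm and 10.7 degrees, less where a joint would pass 70% of its speed; a pose out of reach is approached as far as the arm can. A call with a gripper value outside its range is refused whole. The fingers move at their own pace and stop on an object; the grip force is fixed at half the most. Time passes only in rows, so rows that do not move let the fingers close. It gives the time, the measured TCP pose, the force, the opening and the grip force at its end, in the units of the state.
- sense(): the state, without advancing time (a new reading comes with each control period).
- capture(name): name is "scene" or "side" or "wrist"; returns a dict with "img" (480x640x3 uint8, red, green, blue), "fx", "fy", "cx", "cy" (pixels), "k1" (the pictures are not rectified: a ray, as slopes to the right and down, at radius r is drawn at 1 + k1 r^2 times it, then the intrinsics apply), "world_to_cam" (4x4, takes a point from world to camera coordinates); the wrist camera has in their place "mount" (4x4, takes a point from camera to tool coordinates, whose origin is the TCP and whose axes are the flange's). Camera axes: x right, y up, looking along -z (the intrinsics and any distortion apply to the point x, -y, -z); pixel columns grow to the right and rows downward; lengths in m; the calibration is good to about 2 mm. A picture is of the moment at which its call begins: read the wrist's pose just before it. There is no depth.
- finish_job(): hands the job in; it is judged then, once.
Trained networks look in the newest picture that a camera, given by its name, has taken for a name from the list of things; names that differ only in an ending like _2 or _b are one class to them, and where a whole thing is asked for, a point or a joint stands for the part that bears it (a point fixed in the world has none). Each returns a list of dicts, best first, with "score" (0 to 1); they miss things now and then, are a little off and sometimes report something else, mostly with a low value. They report only what shows in the picture. A call takes as long as a camera call.
- silhouettes(camera, label): "mask" (480x640 bool, what is visible of it) and "point" ([column, row] in pixels, amid what is visible of it).
- landmark_of(camera, label): "point" ([column, row] in pixels: a listed point, or the origin of a listed thing).
The state is a dict: "time_s": time; "joints": joint angles; "joint_velocities": joint speeds; "effort": joint torques, N m; "tcp_pos": TCP position; "ee_rot": TCP orientation; "wrist_force": force on the tool from outside, world axes, zero at the start; "moment": the same for the moment, N m; "gripper_width": opening from 0.0 (shut) to 1.0 (fully open); "gripper_force": force on a finger pad.
Only numpy, scipy, OpenCV 4.12 (cv2) and the standard library are available. Lean on these libraries where they do the work, as an engineer would, in place of code of your own. Each camera call takes 0.05 s, during which the arm holds its last target. There are 200 camera calls.

TASK

Put the two pillar candles into the two pockets of the leaning wooden carrier, one in each, foot first and right down to the floor, while the carrier is still leaning toward you. Then gently press the rubber pad on the ledge at its back down until the carrier lies level on its foot, without letting it slam, and leave the candles standing in it. Leave the clay pot and the ribbon spool where they are.

Things in the scene. Friction and masses are not known exactly. Their poses are not given: they have to be found in the camera images.
- candle_a_mid (a point): plain wax pillar candle standing upright, round, 61 mm diameter, 131 mm tall, about 0.34 kg, its top cut slightly slanting; this point is on its axis, 65 mm above its foot, z up along the axis; the two candles are alike
- candle_b_mid (a point): plain wax pillar candle standing upright, round, 61 mm diameter, 131 mm tall, about 0.34 kg, its top cut slightly slanting; this point is on its axis, 65 mm above its foot, z up along the axis; the two candles are alike
- pocket_left (a point): left pocket (from the robot) of the plywood carrier; this point is the centre of the pocket's floor. The pocket is square, 70 mm by 70 mm inside, 60 mm deep, walls 8 mm thick. Axes: z along the pocket out of its mouth (this leans toward the robot with the carrier), y along the hinge to the other end of the row (left pocket lies at +y), x from the front wall to the back wall. The pocket centres are 125 mm apart
- pocket_right (a point): right pocket of the same carrier; this point is the centre of the pocket's floor. The pocket is square, 70 mm by 70 mm inside, 60 mm deep, walls 8 mm thick. Axes: z along the pocket out of its mouth (this leans toward the robot with the carrier), y along the hinge to the other end of the row (left pocket lies at +y), x from the front wall to the back wall. The pocket centres are 125 mm apart
- press_pad (a point): centre of the top of the black rubber pad (40 x 70 mm) on the ledge that juts out behind the pockets, 90 mm wide; axes as the pockets' (it tilts with the carrier). In these axes the hinge line lies 155 mm in front (-x) and 15 mm below (-z); the pocket centres 108 mm in front and 5 mm below
- carrier (a joint): lean of the carrier about the hinge along the front edge of its foot, rad: 0 = level, lying on its foot (hard stop), more = back raised and the mouths leaning toward the robot, at most 0.80. It starts between 0.45 and 0.70. A stiff friction hinge (1.6 N m) holds it wherever it is left; about 5 to 10 N down on the pad moves it, and a bump of 20 N or more on the pockets may too. The hinge line is 20 mm above the table
- clay_pot: empty terracotta pot, 95 mm diameter, 85 mm tall, standing among the candles; a bystander, to be left alone; its origin is the centre of its underside
- spool: ribbon spool lying flat, 85 mm diameter, 22 mm high; a bystander, to be left alone; its origin is the centre of its underside

How it is judged:
By the outcome, as a careful person would: the job done as asked, in the order asked, and still so for the second after the job is handed in, with the robot touching nothing.
It also fails if it takes over 61 s, if anything falls off the work surface, if the arm or the gripper's body presses on something with over 40 N, if the wrist force passes 120 N, or if a joint passes its speed limit or range.

## Working session

There is one attempt and no reset: what is moved stays moved. The work goes in short steps, Python scripts to look and compute and a tool call to move; the robot and the scene stay as the last step left them, time stands still between calls to the robot, and variables do not carry over. Pictures are saved under pics/ and viewed, at most 10 in all, crops included, and the job is handed in when it is done.

Besides the shell and the picture viewer there is one more tool, called after "Call:" by a JSON object that holds its "fn" and its "kwargs", one argument or row to a line. step_arm: Moves the arm, as the interface text tells. Its arguments: {"type":"object","properties":{"linear":{"type":"array"},"delta_rot":{"type":"array"},"grip":{"type":"array"}},"required":["linear","delta_rot","grip"]}

```bash
ls; mkdir -p pics
cat > h.py <<'E'
import numpy as np, cv2
from station import sense, capture, finish_job, silhouettes, landmark_of
np.set_printoptions(precision=4,suppress=True)
def ray(c,p,W=None):
    """pixel -> origin, direction in world"""
    W=np.array(c["world_to_cam"]) if W is None else W
    d=np.array([(p[0]-c["cx"])/c["fx"],(p[1]-c["cy"])/c["fy"]]);u=d.copy()
    for _ in range(20): u=d/(1+c["k1"]*(u@u))
    R=W[:3,:3]; o=-R.T@W[:3,3]
    v=R.T@np.array([u[0],-u[1],-1]); return o,v/np.linalg.norm(v)
def proj(c,P,W=None):
    W=np.array(c["world_to_cam"]) if W is None else W
    q=W[:3,:3]@np.asarray(P)+W[:3,3]; u=np.array([q[0],-q[1]])/-q[2]
    u=u*(1+c["k1"]*(u@u)); return np.array([u[0]*c["fx"]+c["cx"],u[1]*c["fy"]+c["cy"]])
def atz(c,p,z):
    o,v=ray(c,p); return o+v*(z-o[2])/v[2]
def tri(rs):
    A=sum(np.eye(3)-np.outer(v,v) for o,v in rs); b=sum((np.eye(3)-np.outer(v,v))@o for o,v in rs)
    P=np.linalg.solve(A,b); return P,[np.linalg.norm(np.cross(P-o,v)) for o,v in rs]
E
python3 - <<'E'
from h import *
for n in ["scene","side"]:
    c=capture(n); cv2.imwrite(f"pics/{n}0.png",c["img"][...,::-1])
    print(n,c["fx"],c["k1"],-np.array(c["world_to_cam"])[:3,:3].T@np.array(c["world_to_cam"])[:3,3])
    for l in ["candle_a_mid","pocket_left","pocket_right","press_pad","clay_pot","spool"]:
        for r in landmark_of(n,l): print(l,round(r["score"],2),np.array(r["point"]), atz(c,r["point"],{"candle_a_mid":.065}.get(l,0)))
s=sense(); print(s["time_s"],s["tcp_pos"],s["ee_rot"],s["wrist_force"])
E
```

```text
pics
scene 456.6026212091425 -0.11541830056550037 [-0.0626  0.5809  0.682 ]
candle_a_mid 0.59 [192.6 284.1] [0.6297 0.243  0.065 ]
pocket_left 0.76 [281.6 258.4] [ 0.6303 -0.0054  0.    ]
pocket_left 0.35 [343.8 209.4] [ 0.6784 -0.2912  0.    ]
pocket_right 0.83 [328.8 244. ] [ 0.5898 -0.1332  0.    ]
press_pad 0.81 [283.3 210.7] [ 0.7976 -0.1621  0.    ]
clay_pot 0.61 [227.4 371.9] [0.4397 0.3022 0.    ]
spool 0.57 [341.1 207.3] [ 0.692  -0.2946  0.    ]
side 498.5912134348362 -0.09309176461589035 [0.199  0.8782 0.5765]
candle_a_mid 0.73 [223.3 297. ] [0.637  0.2579 0.065 ]
pocket_left 0.76 [302.8 250.2] [ 0.6131 -0.0482  0.    ]
pocket_right 0.76 [334.2 230.4] [ 0.5768 -0.1656  0.    ]
press_pad 0.9 [283.  209.8] [ 0.7511 -0.2377  0.    ]
clay_pot 0.67 [315.1 365.8] [0.4442 0.3037 0.    ]
spool 0.82 [314.9 201.6] [ 0.6877 -0.3152  0.    ]
0.7 [ 0.206  -0.5901  0.2226] [[-0.9442 -0.3295  0.    ]
 [-0.3295  0.9442 -0.    ]
 [-0.     -0.0001 -1.    ]] [ 0.4388 -0.7084  0.1018]
```

View pics/scene0.png

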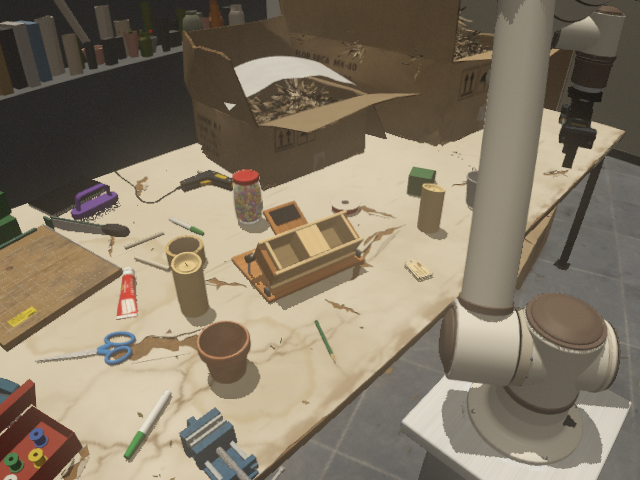

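View pics/side0.png

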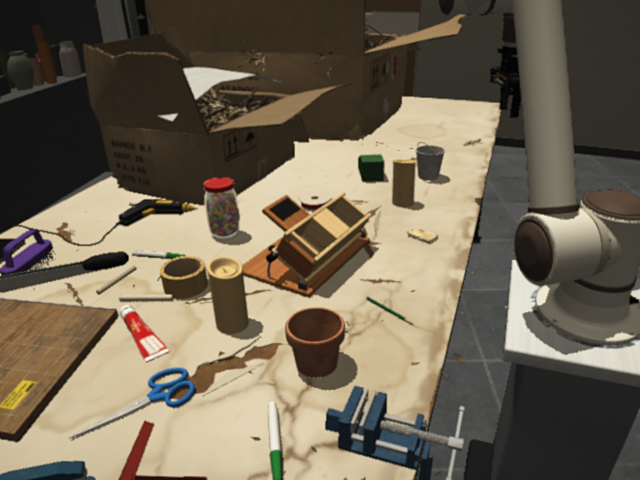

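Run:
```python
from h import *
cs={n:capture(n) for n in ["scene","side"]}
for l in ["candle_a_mid","candle_b_mid"]:
  for n in cs:
    for r in silhouettes(n,l):
      ys,xs=np.where(r["mask"]); print(l,n,round(r["score"],2),r["point"],xs.min(),xs.max(),ys.min(),ys.max(),len(xs))
```

```text
candle_a_mid scene 0.76 [189.9, 285.0] 170 208 252 316 1890
candle_a_mid side 0.59 [225.6, 293.5] 208 248 256 333 2471
candle_b_mid scene 0.61 [429.6, 207.9] 417 444 184 232 1104
candle_b_mid scene 0.44 [299.8, 242.7] 246 362 201 288 5785
candle_b_mid side 0.89 [406.1, 184.3] 391 415 159 207 1056
candle_b_mid side 0.69 [314.5, 230.6] 262 370 192 281 5562
candle_b_mid side 0.32 [315.8, 339.6] 285 344 307 376 3219
```

The scene shows one candle at (190,285), the pot at (225,350) and the other candle at (430,208). The carrier leans at (305,245), with its pad at (285,212) and the spool behind it. Next I fit the models.

```bash
cat > fit.py <<'E'
from h import *
from scipy.optimize import least_squares, minimize
def cyl(x,y,h=.131,r=.0305,z0=0):
    t=np.linspace(0,2*np.pi,40); return [np.array([x+r*np.cos(a),y+r*np.sin(a),z]) for z in (z0,z0+h) for a in t]
def cylmask(c,x,y,**k):
    p=np.array([proj(c,P) for P in cyl(x,y,**k)]); m=np.zeros((480,640),np.uint8)
    cv2.fillConvexPoly(m,np.round(cv2.convexHull(p.astype(np.float32))*16).astype(int),1,shift=4); return m>0
def hullbox(c,x,y,**k):
    p=np.array([proj(c,P) for P in cyl(x,y,**k)]); return np.r_[p.min(0),p.max(0)]
def frame(p):  # hx,hy (hinge centre), yaw, lean -> R, hinge point
    hx,hy,w,l=p; Rz=cv2.Rodrigues(np.array([0,0,w]))[0]; Ry=cv2.Rodrigues(np.array([0,-l,0.]))[0]
    return Rz@Ry, np.array([hx,hy,.02])
LOC={"pocket_left":[.047,.0625,.01],"pocket_right":[.047,-.0625,.01],"press_pad":[.155,0,.015]}
E
python3 - <<'E'
from fit import *
cs={n:capture(n) for n in ["scene","side"]}
for nm,g in (("A",(.635,.25)),("B",None)):
    ms={}
    for n in cs:
        rr=[r for r in silhouettes(n,"candle_a_mid")]
        for r in rr:
            u=r["point"]; ok=(u[0]<235 and u[1]>255) if nm=="A" else u[0]>385
            if ok and n not in ms: ms[n]=r["mask"]
    if not ms: print(nm,"missing"); continue
    if g is None:
        n0=list(ms)[0]; ys,xs=np.where(ms[n0]); g=atz(cs[n0],(xs.mean(),ys.mean()),.065)[:2]
    def cost(p,only=None):
        return -np.mean([(lambda a,b:(a&b).sum()/(a|b).sum())(ms[n],cylmask(cs[n],*p)) for n in ms if only in(None,n)])
    for o in [None]+list(ms):
        r=minimize(lambda p:cost(p,o),g,method="Nelder-Mead",options=dict(initial_simplex=np.array(g)+[[0,0],[.02,0],[0,.02]])); print(nm,o,r.x,r.fun)
obs=[]
for n in cs:
    for l in LOC:
        r=landmark_of(n,l); 
        if r: obs.append((n,l,np.array(r[0]["point"]),r[0]["score"]))
for l in LOC:
    rs=[ray(cs[n],p) for n,k,p,s in obs if k==l]
    if len(rs)>1: print(l,*tri(rs))
def res(p):
    R,h=frame(p); return np.concatenate([proj(cs[n],h+R@np.array(LOC[l]))-q for n,l,q,s in obs])
r=least_squares(res,[.58,-.08,0,.55],loss="soft_l1"); print(r.x,r.fun if 0 else res(r.x).round(1))
R,h=frame(r.x); print(R); np.save("car.npy",r.x)
for l in LOC: print(l,h+R@np.array(LOC[l]))
for l,z in (("clay_pot",0),("spool",0)): print(l,[atz(cs[n],landmark_of(n,l)[0]["point"],z) for n in cs if landmark_of(n,l)])
# wireframe overlay
for n in cs:
    im=cs[n]["img"][...,::-1].copy()
    for sy in (.0625,-.0625):
        for z in (.01,.07):
            q=np.array([proj(cs[n],h+R@np.array([.047+a*.035,sy+b*.035,z])) for a,b in((1,1),(1,-1),(-1,-1),(-1,1))])
            cv2.polylines(im,[np.round(q*16).astype(np.int32)],True,(0,0,255) if z<.05 else (255,255,0),1,cv2.LINE_AA,4)
    q=np.array([proj(cs[n],h+R@np.array([.155+a*.02,b*.035,.015])) for a,b in((1,1),(1,-1),(-1,-1),(-1,1))])
    cv2.polylines(im,[np.round(q*16).astype(np.int32)],True,(0,255,0),1,cv2.LINE_AA,4)
    cv2.imwrite(f"pics/o_{n}.png",cv2.resize(im[180:310,210:410],None,fx=4,fy=4)[:600])
a,b=[cv2.resize(cv2.imread(f"pics/o_{n}.png"),(800,300)if 0 else (400,260)) for n in cs]
E
python3 -c "
import cv2,numpy as np
a,b=[cv2.imread(f'pics/o_{n}.png')[:, :640] for n in ('scene','side')]
cv2.imwrite('pics/ov.png',np.hstack([cv2.resize(i,(400,325)) for i in (a,b)]))"
```

```text
A None [0.6326 0.2484] -0.934079649756135
A scene [0.6295 0.25  ] -0.9417620706819313
A side [0.6327 0.2479] -0.9230769230769231
B missing
pocket_left [0.5704 0.0496 0.0566] [np.float64(0.001685671537408157), np.float64(0.00168567153740825)]
pocket_right [ 0.5496 -0.0947  0.0375] [np.float64(0.0019997375718813493), np.float64(0.001999737571881355)]
press_pad [ 0.6413 -0.0272  0.1136] [np.float64(0.0050910496693370305), np.float64(0.005091049669337007)]
[ 0.522  -0.0057 -0.2581  0.4919] [ 0.8  1.3 -3.1 -0.8  2.5  1.9 -0.8  0.4  0.9 -0.3 -1.1 -1.6]
[[ 0.8522  0.2553 -0.4566]
 [-0.225   0.9669  0.1206]
 [ 0.4723  0.      0.8814]]
pocket_left [0.5735 0.0454 0.051 ]
pocket_right [ 0.5415 -0.0755  0.051 ]
press_pad [ 0.6473 -0.0388  0.1064]
clay_pot [array([0.4393, 0.3069, 0.    ]), array([0.4468, 0.3028, 0.    ])]
spool [array([ 0.6743, -0.2857,  0.    ]), array([ 0.6832, -0.2903,  0.    ])]
```

View pics/ov.png

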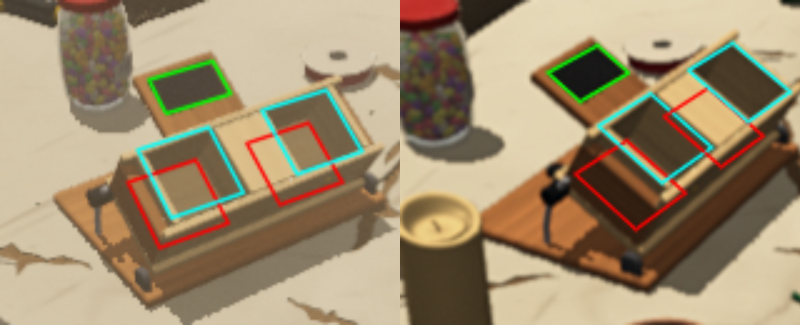

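The overlay shows the carrier fit within a few pixels. I'll find candle B, then refine the carrier fit with the wrist camera.

```bash
cat > fitc.py <<'E'
from fit import *
def fitB(cs,lab,sel,h=.131):
    ms={}
    for n in cs:
        for r in silhouettes(n,lab):
            if sel(n,r["point"]) and n not in ms: ms[n]=r["mask"]
    if not ms: return None
    n0=list(ms)[0]; ys,xs=np.where(ms[n0]); g=atz(cs[n0],(xs.mean(),ys.mean()),h/2)[:2]
    out=[]
    for o in [list(ms)]+[[n] for n in ms]:
        cost=lambda p:-np.mean([(lambda a,b:(a&b).sum()/(a|b).sum())(ms[n],cylmask(cs[n],*p)) for n in o])
        r=minimize(cost,g,method="Nelder-Mead",options=dict(initial_simplex=np.array(g)+[[0,0],[.02,0],[0,.02]])); out.append((o,r.x,r.fun))
    return out
E
python3 - <<'E'
from fitc import *
cs={n:capture(n) for n in ["scene","side"]}
print(fitB(cs,"candle_b_mid",lambda n,u:u[0]>385 and u[1]<240))
c=capture("wrist"); print(c["mount"],c["fx"])
s=sense();print(s["joints"],s["time_s"])
E
```

```text
[(['scene', 'side'], array([ 0.4506, -0.3821]), np.float64(-0.835502296145674)), (['scene'], array([ 0.4549, -0.3885]), np.float64(-0.8155573376102646)), (['side'], array([ 0.4514, -0.3819]), np.float64(-0.8699254349627175))]
[[ 0.0005  0.9525  0.3045  0.0844]
 [ 1.     -0.0002 -0.001   0.0011]
 [-0.0009  0.3045 -0.9525 -0.162 ]
 [ 0.      0.      0.      1.    ]] 385.1088235124786
[-55.9438  22.0435   0.4516   0.0001 -68.4097 -14.8166] 2.25
```

Call:
{"fn": "step_arm", "kwargs": {
  "linear": [
    [0, 0, -30],
    [0, 0, -30],
    [0, 0, -30],
    [0, 0, -30],
    [-18, 52, 0],
    [-18, 52, 0],
    [-18, 52, 0],
    [-18, 52, 0],
    [-18, 52, 0],
    [0, 0, 0]
  ],
  "delta_rot": [
    [0, 0, 0.148],
    [0, 0, 0.148],
    [0, 0, 0.148],
    [0, 0, 0.148],
    [0, 0, 0],
    [0, 0, 0],
    [0, 0, 0],
    [0, 0, 0],
    [0, 0, 0],
    [0, 0, 0]
  ],
  "grip": [87, 87, 87, 87, 87, 87, 87, 87, 87, 87]
}}

```text
time_s: 3.5
tcp_pos: [0.3605, -0.3589, 0.3431]
ee_rot: [[-0.969, 0.248, 0.001], [0.248, 0.969, -0.0], [-0.001, 0.0, -1.0]]
wrist_force: [0.3, -0.1, 0.5]
gripper_width: 0.997
gripper_force: 0.0
```

```bash
cat >> h.py <<'E'
def wcap():
    s=sense(); c=capture("wrist"); T=np.eye(4); T[:3,:3]=s["ee_rot"]; T[:3,3]=s["tcp_pos"]
    c["world_to_cam"]=np.linalg.inv(T@np.array(c["mount"])); return s,c
def rotvec_to(Rt,s):  # rotation vector in tool axes to reach Rt
    return cv2.Rodrigues(np.array(s["ee_rot"]).T@Rt)[0].ravel()
E
python3 - <<'E'
from fitc import *
s,c=wcap(); cv2.imwrite("pics/w1.png",c["img"][...,::-1])
print(s["tcp_pos"],s["ee_rot"],s["time_s"],s["joints"])
print(fitB({"wrist":c},"candle_b_mid",lambda n,u:True))
for l in ["candle_b_mid"]+list(LOC):
    print(l,[(round(r["score"],2),r["point"]) for r in landmark_of("wrist",l)])
print(proj(c,[.451,-.382,.065]))
E
```

```text
[ 0.3605 -0.3589  0.3431] [[-0.9687  0.2482  0.0013]
 [ 0.2482  0.9687 -0.0002]
 [-0.0013  0.0001 -1.    ]] 3.5 [-26.5738   6.8082  -3.006   -0.0232 -80.1145 -77.7912]
[(['wrist'], array([ 0.4499, -0.3797]), np.float64(-0.9430754066042385)), (['wrist'], array([ 0.4499, -0.3797]), np.float64(-0.9430754066042385))]
candle_b_mid [(0.69, [319.0, 270.6])]
pocket_left []
pocket_right []
press_pad []
[316.5259 270.933 ]
```

View pics/w1.png

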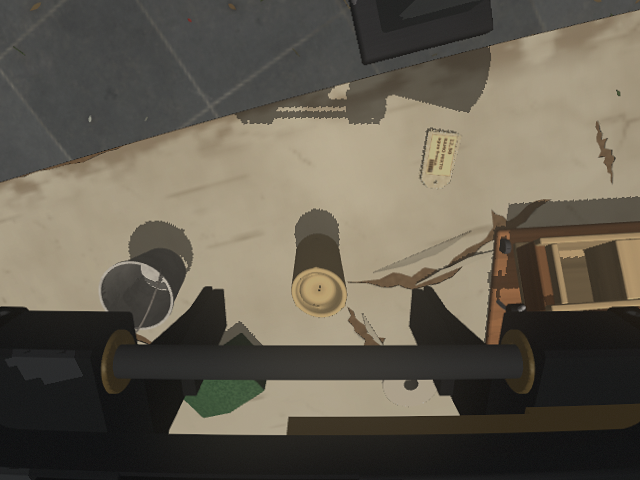

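The wrist picture shows candle B at (320,285), which agrees with the fit of (0.450,-0.380). Next is a closer look at the carrier.

Call:
{"fn": "step_arm", "kwargs": {
  "linear": [
    [-12, 56, -5],
    [-12, 56, -5],
    [-12, 56, -5],
    [-12, 56, -5],
    [-12, 56, -5],
    [-12, 56, -5],
    [-12, 56, -5],
    [0, 0, 0]
  ],
  "delta_rot": [
    [0, 0, 0],
    [0, 0, 0],
    [0, 0, 0],
    [0, 0, 0],
    [0, 0, 0],
    [0, 0, 0],
    [0, 0, 0],
    [0, 0, 0]
  ],
  "grip": [87, 87, 87, 87, 87, 87, 87, 87]
}}

```text
time_s: 4.8
tcp_pos: [0.5411, -0.0014, 0.3765]
ee_rot: [[-0.968, 0.251, -0.001], [0.251, 0.968, -0.0], [0.001, -0.0, -1.0]]
wrist_force: [-0.5, -0.4, -0.5]
gripper_width: 0.998
gripper_force: 0.0
```

Run:
```python
from fitc import *
s,c=wcap(); cv2.imwrite("pics/w2.png",c["img"][...,::-1]); np.save("w2.npy",c["world_to_cam"])
print(s["tcp_pos"],s["ee_rot"],s["time_s"])
p=np.load("car.npy");R,h=frame(p)
im=c["img"][...,::-1].copy()
for sy in (.0625,-.0625):
  for z in (.01,.07):
    q=np.array([proj(c,h+R@np.array([.047+a*.035,sy+b*.035,z])) for a,b in((1,1),(1,-1),(-1,-1),(-1,1))])
    print(sy,z,q.round(0).tolist())
    cv2.polylines(im,[np.round(q*16).astype(np.int32)],True,(0,0,255) if z<.05 else (255,255,0),1,cv2.LINE_AA,4)
for l in LOC: print(l,[(round(r["score"],2),r["point"]) for r in landmark_of("wrist",l)],proj(c,h+R@np.array(LOC[l])))
cv2.imwrite("pics/w2o.png",im)
```

```text
[ 0.5411 -0.0014  0.3765] [[-0.968   0.251  -0.0013]
 [ 0.251   0.968  -0.0001]
 [ 0.0013 -0.0004 -1.    ]] 4.8
0.0625 0.01 [[386.0, 231.0], [331.0, 231.0], [331.0, 179.0], [384.0, 179.0]]
0.0625 0.07 [[395.0, 220.0], [333.0, 220.0], [333.0, 161.0], [393.0, 161.0]]
-0.0625 0.01 [[288.0, 231.0], [233.0, 231.0], [235.0, 178.0], [289.0, 178.0]]
-0.0625 0.07 [[284.0, 219.0], [222.0, 219.0], [225.0, 160.0], [285.0, 160.0]]
pocket_left [(0.89, [358.2, 200.1])] [358.1141 204.546 ]
pocket_right [(0.61, [260.5, 205.6])] [261.2137 204.1014]
press_pad [(0.59, [315.0, 293.0])] [308.8842 288.2522]
```

View pics/w2o.png

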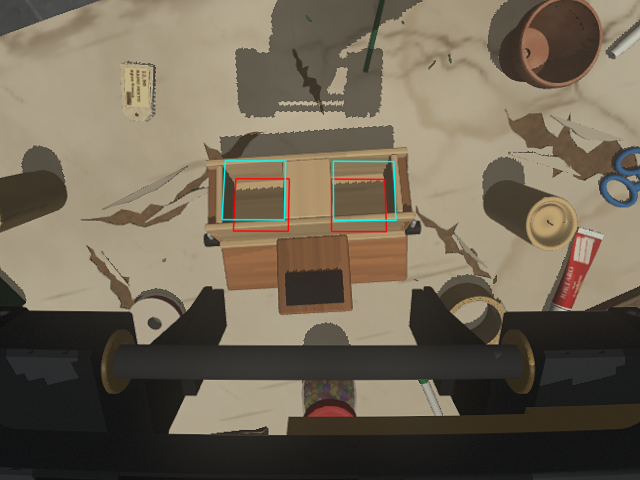

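The wrist view shows the mouths at about (255,190) and (364,188) and the pad at (315,287). The carrier is yawed a few degrees more than my fit, so I'll refine from corners.

Run:
```python
from fitc import *
a=cv2.imread("pics/w2.png")[140:320,200:420]
cv2.imwrite("pics/w2c.png",cv2.resize(a,(733,600),interpolation=cv2.INTER_CUBIC))
cs={n:cv2.imread(f"pics/{n}0.png") for n in("scene","side")}; cs["wrist"]=cv2.imread("pics/w2.png")
for n,(x0,y0,x1,y1) in {"scene":(262,195,312,232),"side":(255,190,310,230),"wrist":(275,260,355,312)}.items():
    g=cs[n][y0:y1,x0:x1].max(2); t,b=cv2.threshold(g,75,255,cv2.THRESH_BINARY_INV)
    k,l,st,ce=cv2.connectedComponentsWithStats(b); i=1+np.argmax(st[1:,4])
    print(n,ce[i]+[x0,y0],st[i]+[x0,y0,0,0,0],cv2.minAreaRect(np.argwhere(l==i)[:,::-1].astype(np.float32)))
```

```text
Traceback (most recent call last):
ValueError: attempt to get argmax of an empty sequence
```

View pics/w2c.png

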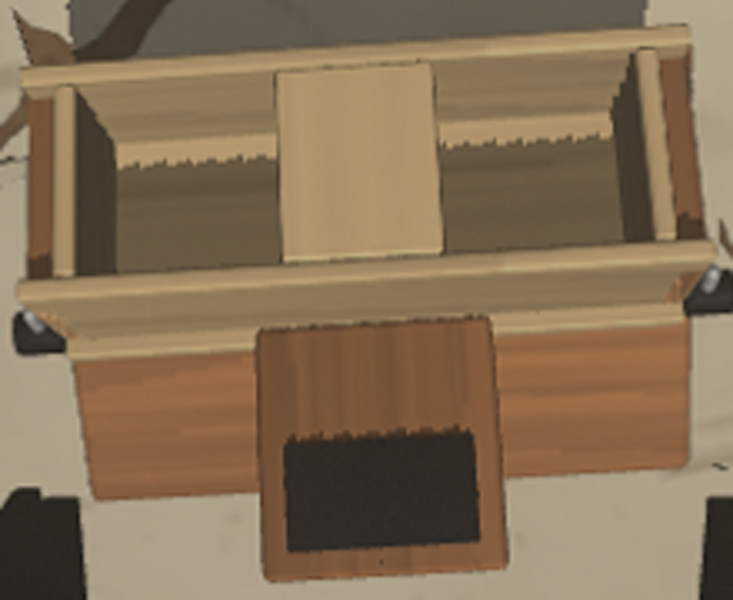

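Run:
```python
from fitc import *
c=capture("wrist"); W=np.load("w2.npy"); c["world_to_cam"]=W
L=[];Q=[]
def add(l,q): L.append(l); Q.append(np.array(q)/3.3333+[200,140]-.35)
f,b=.012,.082
for (x,y),q in {(f,-.0975):(75,88),(b,-.0975):(75,277),(f,-.0275):(277,75),(b,-.0275):(284,262),(f,.0275):(432,64),(b,.0275):(442,252),(b,.0975):(657,240),(f,.0975):(637,52)}.items(): add([x,y,.07],q)
for (x,y),q in {(.135,-.035):(284,440),(.135,.035):(473,432),(.175,.035):(480,541),(.175,-.035):(287,550)}.items(): add([x,y,.015],q)
L=np.array(L);Q=np.array(Q)
cs={n:capture(n) for n in("scene","side")}
obs=[(n,l,np.array(r[0]["point"])) for n in cs for l in LOC for r in [landmark_of(n,l)] if r]
def res(p,full=True):
    R,h=frame(p[:4]); r=[proj(c,h+R@l)-q for l,q in zip(L,Q)]
    r2=[.3*(proj(cs[n],h+R@np.array(LOC[l]))-q) for n,l,q in obs]
    return np.concatenate(r+(r2 if full else []))
for full in(True,False):
    r=least_squares(lambda p:res(p,full),np.load("car.npy"),loss="soft_l1",f_scale=1.); print(r.x,res(r.x)[:24].round(1).tolist(),(res(r.x)[24:]/.3).round(1).tolist())
    R,h=frame(r.x)
    for l in LOC: print(l,h+R@np.array(LOC[l]))
    if full: np.save("car.npy",r.x)
print(fitB({**cs,"wrist":c},"candle_a_mid",lambda n,u:(u[0]<235 and u[1]>255) if n!="wrist" else u[0]>450))
s=sense();print(s["time_s"],s["tcp_pos"])
```

```text
[ 0.521  -0.0075 -0.1931  0.5093] [0.1, -1.6, 0.1, -0.0, -0.5, -1.6, -0.6, 0.8, 0.5, -1.2, 1.2, 0.9, -0.5, 0.9, -0.3, -1.2, -0.0, 0.9, 0.1, 0.1, 0.2, 0.3, 0.3, 0.7] [0.2, 2.0, 134.0, -43.2, 0.3, 3.1, 1.0, 1.0, 2.3, -1.7, -1.2, -0.1]
pocket_left [0.5685 0.0469 0.0516]
pocket_right [ 0.5445 -0.0758  0.0516]
press_pad [ 0.6466 -0.0321  0.1087]
[ 0.5207 -0.0075 -0.1931  0.5061] [0.1, -1.6, 0.1, 0.0, -0.6, -1.6, -0.6, 0.8, 0.5, -1.2, 1.2, 1.0, -0.5, 0.9, -0.3, -1.2, -0.0, 0.8, 0.1, 0.0, 0.1, 0.2, 0.3, 0.6] [0.3, 2.1, 134.0, -43.2, 0.3, 3.2, 1.1, 1.0, 2.4, -1.6, -1.2, 0.0]
pocket_left [0.5683 0.0469 0.0515]
pocket_right [ 0.5443 -0.0758  0.0515]
press_pad [ 0.6467 -0.0321  0.1083]
[(['side', 'wrist'], array([0.6302, 0.2511]), np.float64(-0.9325422860891969)), (['side'], array([0.6334, 0.2488]), np.float64(-0.9408682634730539)), (['wrist'], array([0.6302, 0.2515]), np.float64(-0.9333610995418575))]
5.6 [ 0.5395 -0.0034  0.3776]
```

Call:
{"fn": "step_arm", "kwargs": {
  "linear": [
    [0, 0, 0],
    [-8, 53.5, 10],
    [-8, 53.5, 20],
    [-8, 53.5, 30],
    [-8, 53.5, 34],
    [-8, 53.5, 34],
    [0, 0, 0],
    [0, 0, 0]
  ],
  "delta_rot": [
    [0, 0, -0.06],
    [0, 0, 0],
    [0, 0, 0],
    [0, 0, 0],
    [0, 0, 0],
    [0, 0, 0],
    [0, 0, 0],
    [0, 0, 0]
  ],
  "grip": [87, 87, 87, 87, 87, 87, 87, 87]
}}

```text
time_s: 6.6
tcp_pos: [0.6303, 0.249, 0.2511]
ee_rot: [[-0.981, 0.194, 0.0], [0.194, 0.981, -0.001], [-0.0, -0.001, -1.0]]
wrist_force: [-0.2, -0.6, 0.1]
gripper_width: 0.999
gripper_force: 0.0
```

```bash
cat >> fitc.py <<'E'
def report(P,Rt=None):
    s=sense(); R=np.array(s["ee_rot"]); d=(np.array(P)-s["tcp_pos"])
    print("t",s["time_s"],"tcp",s["tcp_pos"],"delta tool mm",R.T@d*1000,"F",np.array(s["wrist_force"]),"w",s["gripper_width"]*87)
    if Rt is not None: print("rotvec",rotvec_to(Rt,s)); print("delta in target axes",np.asarray(Rt).T@d*1000)
p=np.load("car.npy"); RC,H=frame(p)
RT=np.column_stack([-RC[:,0],RC[:,1],-RC[:,2]])  # insertion tool orientation
RY=np.column_stack([[-np.cos(p[2]),-np.sin(p[2]),0],[-np.sin(p[2]),np.cos(p[2]),0],[0,0,-1]])
PL=H+RC@np.array(LOC["pocket_left"]);PR=H+RC@np.array(LOC["pocket_right"]);PAD=H+RC@np.array(LOC["press_pad"])
E
python3 - <<'E'
from fitc import *
print(RT,RY)
report([.6302,.2513,.076],RY)
E
```

```text
[[-0.8568  0.1919  0.4785]
 [ 0.1675  0.9814 -0.0936]
 [-0.4876  0.     -0.8731]] [[-0.9814  0.1919  0.    ]
 [ 0.1919  0.9814  0.    ]
 [ 0.      0.     -1.    ]]
t 6.6 tcp [0.6303 0.249  0.2511] delta tool mm [  0.5859   2.392  175.1022] F [-0.1787 -0.6444  0.1076] w 86.94901686622472
rotvec [-0.0007  0.0003 -0.0025]
delta in target axes [  0.5244   2.2715 175.104 ]
```

Call:
{"fn": "step_arm", "kwargs": {
  "linear": [
    [1, 2, 45],
    [0, 0, 50],
    [0, 0, 45],
    [0, 0, 35],
    [0, 0, 0],
    [0, 0, 0],
    [0, 0, 0],
    [0, 0, 0],
    [0, 0, 0]
  ],
  "delta_rot": [
    [0, 0, 0],
    [0, 0, 0],
    [0, 0, 0],
    [0, 0, 0],
    [0, 0, 0],
    [0, 0, 0],
    [0, 0, 0],
    [0, 0, 0],
    [0, 0, 0]
  ],
  "grip": [87, 87, 87, 87, 87, 50, 50, 50, 50]
}}

```text
time_s: 7.72
tcp_pos: [0.6299, 0.2511, 0.0774]
ee_rot: [[-0.981, 0.195, 0.001], [0.195, 0.981, 0.0], [-0.001, 0.001, -1.0]]
wrist_force: [-1.6, -1.2, 3.3]
gripper_width: 0.695
gripper_force: 29.9
```

Call:
{"fn": "step_arm", "kwargs": {
  "linear": [
    [0, 0, -30],
    [0, 0, -50],
    [0, 0, -60],
    [0, 0, -60],
    [20, -42, 0],
    [20, -42, 0],
    [20, -42, 0],
    [20, -42, 0],
    [20, -42, 0]
  ],
  "delta_rot": [
    [0, 0, 0],
    [0, 0, 0],
    [0, 0, 0],
    [0, 0, 0],
    [0, 0, 0],
    [0, 0, 0],
    [0, 0, 0],
    [0, 0, 0],
    [0, 0, 0]
  ],
  "grip": [50, 50, 50, 50, 50, 50, 50, 50, 50]
}}

```text
time_s: 8.85
tcp_pos: [0.4885, 0.0635, 0.2748]
ee_rot: [[-0.981, 0.195, -0.003], [0.195, 0.981, -0.0], [0.003, -0.001, -1.0]]
wrist_force: [1.1, -0.0, -3.6]
gripper_width: 0.693
gripper_force: 30.0
```

Call:
{"fn": "step_arm", "kwargs": {
  "linear": [
    [0, 0, 0],
    [0, 0, 0],
    [0, 0, 0],
    [0, 0, 0],
    [0, 0, 0],
    [0, 0, 0],
    [0, 0, 0]
  ],
  "delta_rot": [
    [0, -0.085, 0],
    [0, -0.085, 0],
    [0, -0.085, 0],
    [0, -0.085, 0],
    [0, -0.085, 0],
    [0, -0.084, 0],
    [0, 0, 0]
  ],
  "grip": [50, 50, 50, 50, 50, 50, 50]
}}

```text
time_s: 9.72
tcp_pos: [0.4875, 0.0626, 0.273]
ee_rot: [[-0.859, 0.195, 0.473], [0.169, 0.981, -0.098], [-0.483, -0.004, -0.876]]
wrist_force: [-0.1, -0.5, -4.3]
gripper_width: 0.694
gripper_force: 29.9
```

Run:
```python
from fitc import *
zc=RC[:,2]
report(PL+zc*.1624,RT)
s,c=wcap(); cv2.imwrite("pics/w3.png",c["img"][...,::-1])
R=np.array(s["ee_rot"]);T=np.array(s["tcp_pos"])
t=np.linspace(0,6.283,60)
im=c["img"][...,::-1].copy()
for d in (.0774,-.0536):
    q=np.array([proj(c,T+R@np.array([.0305*np.cos(a),.0305*np.sin(a),d])) for a in t]); cv2.polylines(im,[np.round(q).astype(np.int32)],True,(0,0,255))
for sy in (.0625,-.0625):
    q=np.array([proj(c,H+RC@np.array([.047+a*.035,sy+b*.035,.07])) for a,b in((1,1),(1,-1),(-1,-1),(-1,1))]); cv2.polylines(im,[np.round(q).astype(np.int32)],True,(255,255,0))
cv2.imwrite("pics/w3o.png",im)
```

```text
t 9.725 tcp [0.4875 0.0626 0.273 ] delta tool mm [35.5743  0.5539 71.2961] F [-0.1049 -0.4724 -4.3378] w 60.37201049402022
rotvec [-0.0056 -0.0056 -0.0009]
delta in target axes [35.9752  0.1854 71.0966]
```

View pics/w3o.png

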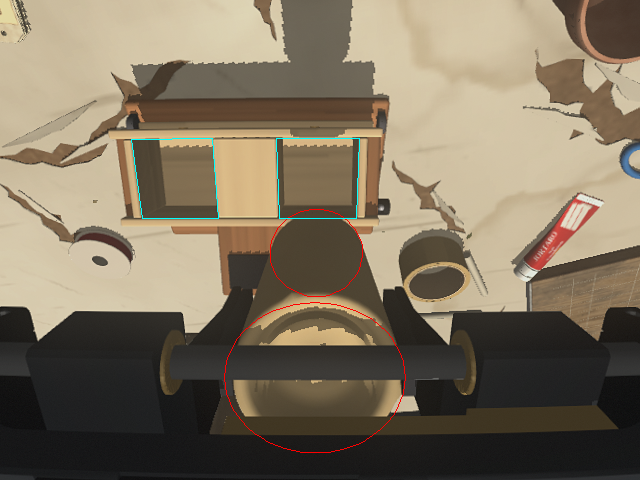

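The overlay shows the candle hanging straight, with its foot circle at (317,252), and the mouth outlines match.

Call:
{"fn": "step_arm", "kwargs": {
  "linear": [
    [12, 0, 10],
    [12, 0, 15],
    [12, 0, 23],
    [0, 0, 23],
    [0, 0, 0],
    [0, 0, 0]
  ],
  "delta_rot": [
    [-0.005, -0.005, 0],
    [0, 0, 0],
    [0, 0, 0],
    [0, 0, 0],
    [0, 0, 0],
    [0, 0, 0]
  ],
  "grip": [50, 50, 50, 50, 50, 50]
}}

```text
time_s: 10.52
tcp_pos: [0.4959, 0.0626, 0.2018]
ee_rot: [[-0.857, 0.191, 0.478], [0.169, 0.982, -0.088], [-0.486, 0.005, -0.874]]
wrist_force: [0.0, 0.4, -4.5]
gripper_width: 0.699
gripper_force: 29.9
```

Run:
```python
from fitc import *
zc=RC[:,2]
report(PL+zc*.0774,RT)
s,c=wcap()
R=np.array(s["ee_rot"]);T=np.array(s["tcp_pos"])
t=np.linspace(0,6.283,60)
im=c["img"][...,::-1].copy()
for d in (.0774,):
    q=np.array([proj(c,T+R@np.array([.0305*np.cos(a),.0305*np.sin(a),d])) for a in t]); cv2.polylines(im,[np.round(q).astype(np.int32)],True,(0,0,255))
for sy in (.0625,-.0625):
    q=np.array([proj(c,H+RC@np.array([.047+a*.035,sy+b*.035,.07])) for a,b in((1,1),(1,-1),(-1,-1),(-1,1))]); cv2.polylines(im,[np.round(q).astype(np.int32)],True,(255,255,0))
cv2.imwrite("pics/w4o.png",im[100:460,100:480])
```

```text
t 10.525 tcp [0.4959 0.0626 0.2018] delta tool mm [ 8.2092 -1.9949 89.9061] F [ 0.0013  0.3541 -4.5028] w 60.76995996470307
rotvec [ 0.0053 -0.0018 -0.0017]
delta in target axes [ 8.3755 -1.5006 89.9004]
```

View pics/w4o.png

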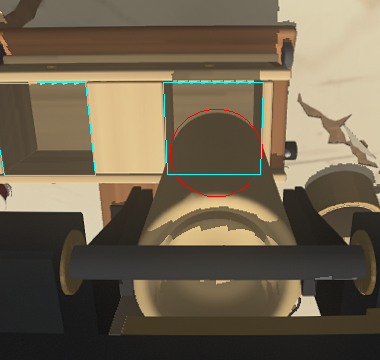

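Call:
{"fn": "step_arm", "kwargs": {
  "linear": [
    [4, -1.5, 0],
    [4.3, 0, 0],
    [0, 0, 10],
    [0, 0, 7],
    [0, 0, 0],
    [0, 0, 0]
  ],
  "delta_rot": [
    [0.004, -0.002, 0],
    [0, 0, 0],
    [0, 0, 0],
    [0, 0, 0],
    [0, 0, 0],
    [0, 0, 0]
  ],
  "grip": [50, 50, 50, 50, 50, 50]
}}

```text
time_s: 11.32
tcp_pos: [0.4971, 0.0573, 0.19]
ee_rot: [[-0.865, 0.187, 0.466], [0.166, 0.982, -0.088], [-0.474, 0.001, -0.88]]
wrist_force: [-0.4, 0.7, -3.3]
gripper_width: 0.694
gripper_force: 29.9
```

Run:
```python
from fitc import *
report(PL+RC[:,2]*.0774,RT)
```

```text
t 11.325 tcp [0.4971 0.0573 0.19  ] delta tool mm [ 3.3044  3.2853 78.5634] F [-0.4385  0.695  -3.273 ] w 60.381026180193444
rotvec [ 0.0034 -0.0154  0.0033]
delta in target axes [ 4.5283  3.5374 78.4914]
```

Call:
{"fn": "step_arm", "kwargs": {
  "linear": [
    [0, 0, 0],
    [0, 0, 0],
    [0, 0, 0]
  ],
  "delta_rot": [
    [0, 0, 0],
    [0, 0, 0],
    [0, 0, 0]
  ],
  "grip": [50, 50, 50]
}}

```text
time_s: 11.7
tcp_pos: [0.497, 0.0575, 0.1902]
ee_rot: [[-0.865, 0.187, 0.466], [0.165, 0.982, -0.087], [-0.474, 0.002, -0.88]]
wrist_force: [-0.5, 0.9, -4.3]
gripper_width: 0.692
gripper_force: 29.9
```

Run:
```python
from fitc import *
for i in range(3):
    report(PL+RC[:,2]*.0774,RT); capture("side")
```

```text
t 11.7 tcp [0.497  0.0575 0.1902] delta tool mm [ 3.3631  2.9822 78.8579] F [-0.488   0.8612 -4.3337] w 60.192589765252265
rotvec [ 0.004  -0.015   0.0035]
delta in target axes [ 4.5565  3.2836 78.7859]
t 11.75 tcp [0.497  0.0576 0.1902] delta tool mm [ 3.3344  2.9634 78.8537] F [-0.413   0.2272 -4.0236] w 60.17055100105794
rotvec [ 0.004  -0.015   0.0036]
delta in target axes [ 4.5302  3.265  78.7822]
t 11.8 tcp [0.497  0.0575 0.1902] delta tool mm [ 3.3126  3.0032 78.8425] F [-0.6686  0.1553 -3.6258] w 60.4498754436425
rotvec [ 0.0039 -0.0151  0.0036]
delta in target axes [ 4.5107  3.2987 78.7712]
```

Call:
{"fn": "step_arm", "kwargs": {
  "linear": [
    [3.4, 3, 0],
    [0, 0, 0],
    [0, 0, 0]
  ],
  "delta_rot": [
    [0.004, -0.015, 0.003],
    [0, 0, 0],
    [0, 0, 0]
  ],
  "grip": [50, 50, 50]
}}

```text
time_s: 12.22
tcp_pos: [0.4957, 0.0588, 0.1944]
ee_rot: [[-0.862, 0.188, 0.47], [0.165, 0.982, -0.09], [-0.479, 0.0, -0.878]]
wrist_force: [0.5, -0.1, -4.3]
gripper_width: 0.693
gripper_force: 29.9
```

Run:
```python
from fitc import *
report(PL+RC[:,2]*.0774,RT)
```

```text
t 12.225 tcp [0.4957 0.0588 0.1944] delta tool mm [ 4.4115  2.1159 83.2446] F [ 0.4643 -0.0799 -4.3204] w 60.283443403202554
rotvec [ 0.002  -0.01    0.0034]
delta in target axes [ 5.2502  2.2648 83.192 ]
```

Call:
{"fn": "step_arm", "kwargs": {
  "linear": [
    [5, 2, 0],
    [0, 0, 10],
    [0, 0, 0],
    [0, 0, 0]
  ],
  "delta_rot": [
    [0.002, -0.01, 0.003],
    [0, 0, 0],
    [0, 0, 0],
    [0, 0, 0]
  ],
  "grip": [50, 50, 50, 50]
}}

```text
time_s: 12.72
tcp_pos: [0.498, 0.0573, 0.1907]
ee_rot: [[-0.864, 0.188, 0.467], [0.165, 0.982, -0.089], [-0.475, -0.0, -0.88]]
wrist_force: [-0.3, 0.7, -4.0]
gripper_width: 0.693
gripper_force: 29.9
```

Run:
```python
from fitc import *
report(PL+RC[:,2]*.0774,RT)
```

```text
t 12.725 tcp [0.498  0.0573 0.1907] delta tool mm [ 4.5525  3.2087 78.7735] F [-0.2519  0.7029 -4.0274] w 60.254094937490606
rotvec [ 0.0019 -0.0141  0.0038]
delta in target axes [ 5.6771  3.3362 78.6952]
```

Run:
```python
from fitc import *
s=sense(); print({k:np.array(s[k]) for k in("joints","joint_velocities","effort","moment")})
```

```text
{'joints': array([  28.4194,    0.003 ,  -53.9445,   53.7687,  -21.8903, -177.4036]), 'joint_velocities': array([ 0.2361, -0.3044,  0.1069, -0.1098,  0.0689, -0.0243]), 'effort': array([ -0.0297, -17.1998,  17.2675,   2.3494,   0.0346,   0.0184]), 'moment': array([ 0.2784,  1.5672, -0.0165])}
```

Joint 6 is at its limit (-177.4°), which explains the offset. I'll back out and turn the tool half a turn about its axis, since the grasp is the same either way.

Call:
{"fn": "step_arm", "kwargs": {
  "linear": [
    [0, 0, -30],
    [0, 0, -20],
    [0, 0, 0],
    [0, 0, 0],
    [0, 0, 0],
    [0, 0, 0],
    [0, 0, 0],
    [0, 0, 0],
    [0, 0, 0],
    [0, 0, 0]
  ],
  "delta_rot": [
    [0, 0, 0],
    [0, 0, -0.18],
    [0, 0, -0.18],
    [0, 0, -0.18],
    [0, 0, -0.18],
    [0, 0, -0.18],
    [0, 0, -0.18],
    [0, 0, -0.18],
    [0, 0, -0.18],
    [0, 0, -0.18]
  ],
  "grip": [50, 50, 50, 50, 50, 50, 50, 50, 50, 50]
}}

```text
time_s: 13.98
tcp_pos: [0.4744, 0.0618, 0.2349]
ee_rot: [[-0.14, -0.873, 0.467], [-0.99, 0.111, -0.089], [0.026, -0.475, -0.88]]
wrist_force: [0.8, -0.2, -3.8]
gripper_width: 0.696
gripper_force: 30.0
```

Call:
{"fn": "step_arm", "kwargs": {
  "linear": [
    [0, 0, 0],
    [0, 0, 0],
    [0, 0, 0],
    [0, 0, 0],
    [0, 0, 0],
    [0, 0, 0],
    [0, 0, 0],
    [0, 0, 0],
    [0, 0, 0],
    [0, 0, 0]
  ],
  "delta_rot": [
    [0, 0, -0.18],
    [0, 0, -0.18],
    [0, 0, -0.18],
    [0, 0, -0.18],
    [0, 0, -0.18],
    [0, 0, -0.18],
    [0, 0, -0.18],
    [0, 0, -0.18],
    [0, 0, -0.08],
    [0, 0, 0]
  ],
  "grip": [50, 50, 50, 50, 50, 50, 50, 50, 50, 50]
}}

```text
time_s: 15.22
tcp_pos: [0.4745, 0.0618, 0.2349]
ee_rot: [[0.864, -0.19, 0.467], [-0.168, -0.982, -0.089], [0.475, -0.001, -0.88]]
wrist_force: [-0.9, -0.4, -3.5]
gripper_width: 0.698
gripper_force: 30.0
```

```bash
cat >> fitc.py <<'E'
RT0=RT; RT=RT@np.diag([-1.,-1,1]); RY0=RY; RY=RY@np.diag([-1.,-1,1])
E
python3 - <<'E'
from fitc import *
print(sense()["joints"])
report(PL+RC[:,2]*.0774,RT)
E
```

```text
[ 35.837   -5.55   -49.5187  40.3668 -32.2515  11.146 ]
t 15.225 tcp [0.4745 0.0618 0.2349] delta tool mm [ -4.5022  -3.1404 129.0365] F [-0.9087 -0.3639 -3.4806] w 60.75383054336468
rotvec [-0.0022  0.0139  0.0011]
delta in target axes [ -6.3022  -3.4158 128.9541]
```

Call:
{"fn": "step_arm", "kwargs": {
  "linear": [
    [0, 0, 0],
    [-6.3, -3.4, 20],
    [0, 0, 30],
    [0, 0, 0],
    [0, 0, 0]
  ],
  "delta_rot": [
    [-0.002, 0.014, 0.001],
    [0, 0, 0],
    [0, 0, 0],
    [0, 0, 0],
    [0, 0, 0]
  ],
  "grip": [50, 50, 50, 50, 50]
}}

```text
time_s: 15.85
tcp_pos: [0.4941, 0.0616, 0.189]
ee_rot: [[0.856, -0.192, 0.48], [-0.168, -0.981, -0.093], [0.489, -0.0, -0.873]]
wrist_force: [-0.1, -0.5, -2.9]
gripper_width: 0.692
gripper_force: 30.0
```

Run:
```python
from fitc import *
report(PL+RC[:,2]*.0774,RT); print(sense()["joints"])
```

```text
t 15.85 tcp [0.4941 0.0616 0.189 ] delta tool mm [-0.8524  0.1649 79.4382] F [-0.0741 -0.4523 -2.8531] w 60.23006184239535
rotvec [-0.0005 -0.0011 -0.0001]
delta in target axes [-0.7647  0.1264 79.4392]
[ 27.7386  -0.3459 -55.7308  59.2297 -20.8465  -2.5516]
```

Call:
{"fn": "step_arm", "kwargs": {
  "linear": [
    [-0.8, 0, 12],
    [0, 0, 12],
    [0, 0, 10],
    [0, 0, 0]
  ],
  "delta_rot": [
    [0, 0, 0],
    [0, 0, 0],
    [0, 0, 0],
    [0, 0, 0]
  ],
  "grip": [50, 50, 50, 50]
}}

```text
time_s: 16.35
tcp_pos: [0.5099, 0.0583, 0.1591]
ee_rot: [[0.856, -0.191, 0.48], [-0.167, -0.982, -0.094], [0.489, 0.0, -0.872]]
wrist_force: [0.3, -0.4, -3.5]
gripper_width: 0.693
gripper_force: 30.0
```

Run:
```python
from fitc import *
report(PL+RC[:,2]*.0774,RT); print(sense()["joints"])
```

```text
t 16.35 tcp [0.5099 0.0583 0.1591] delta tool mm [-0.4332 -0.0487 45.4662] F [ 0.3187 -0.3938 -3.4788] w 60.28608028201985
rotvec [-0.0003 -0.0019  0.0008]
delta in target axes [-0.345  -0.0598 45.467 ]
[ 16.1621   3.509  -58.5295  83.7396 -13.0007 -17.6969]
```

No contact so far, but joint 5 is nearing its limit (-13 against -9.14). I'll fit a kinematic model to check that the remaining insertion can be reached.

```bash
cat > kin.py <<'E'
from fitc import *
from scipy.spatial.transform import Rotation as Ro
LIM=np.array([[-179.83,179.83],[-69.29,118.12],[-61.27,80.66],[-181.25,117.63],[-171.15,-9.14],[-177.46,177.46]])
D=[([-55.944,22.042,.453,0,-68.411,-14.817],[.206,-.59,.2226]),([-26.5738,6.8082,-3.006,-.0232,-80.1145,-77.7912],[.3605,-.3589,.3431]),
([28.4194,.003,-53.9445,53.7687,-21.8903,-177.4036],[.498,.0573,.1907]),([35.837,-5.55,-49.5187,40.3668,-32.2515,11.146],[.4745,.0618,.2349]),
([27.7386,-.3459,-55.7308,59.2297,-20.8465,-2.5516],[.4941,.0616,.189]),([16.1621,3.509,-58.5295,83.7396,-13.0007,-17.6969],[.5099,.0583,.1591])]
def fk(q,k):
    h,L2,a3,L4,d5,d6,s4,s6,o6=k; q=np.asarray(q)
    e=lambda ax,a:Ro.from_euler(ax,a,degrees=True)
    A1=e('z',q[0]); A2=A1*e('y',q[1]); A3=A1*e('y',q[1]-q[2]); A4=A3*e('x',s4*q[3]); A5=A4*e('y',-q[4])
    # at q=0 forearm along x; tool z along A5 x
    p=np.array([0,0,h])+A2.apply([0,0,L2])+A3.apply([0,0,a3])+A4.apply([L4,0,0])+A5.apply([d6,d5,0])
    x=A5.as_matrix(); B=np.column_stack([x[:,2],-x[:,1]*-1,x[:,0]]); B[:,1]=np.cross(B[:,2],B[:,0])
    return p,B@e('z',s6*q[5]+o6).as_matrix()
def fitk():
    best=None
    for s4 in(1,-1):
        f=lambda k:np.concatenate([fk(q,[*k,s4,1,0])[0]-p for q,p in D])
        r=least_squares(f,[.2,.4,0,.4,-.16,.3])
        if best is None or r.cost<best[0].cost: best=(r,s4)
    r,s4=best; return [*r.x,s4],np.abs(r.fun).max()
E
python3 - <<'E'
from kin import *
k,e=fitk(); print(np.array(k),e)
for q,p in D[2:]:
    print(fk(q,[*k,1,0])[1][:,2])
R=np.array(sense()["ee_rot"])
for s6 in(1,-1):
    B=fk(D[-1][0],[*k,s6,0])[1]; print(s6,Ro.from_matrix(B.T@R).as_rotvec(degrees=True))
    B=fk(D[0][0],[*k,s6,0])[1]; print(s6,Ro.from_matrix(B.T@np.array([[-.9442,-.3295,0],[-.3295,.9442,0],[0,0,-1]])).as_rotvec(degrees=True))
E
```

```text
[ 0.1609  0.5647 -0.      0.4218 -0.1598  0.3065 -1.    ] 5.318375404717024e-05
[ 0.4667 -0.0894 -0.8799]
[ 0.467  -0.0891 -0.8798]
[ 0.4796 -0.0933 -0.8725]
[ 0.4802 -0.0936 -0.8721]
1 [ -0.       0.     125.3938]
1 [  0.       0.     119.6354]
-1 [-0.  0. 90.]
-1 [ 0.      0.     90.0014]
```

```bash
cat >> kin.py <<'E'
K,_=fitk(); K=[*K,-1,90]
def ik(P,R,q0s,free6=False):
    out=[]
    for q0 in q0s:
        f=lambda q:np.r_[(fk(q,K)[0]-P)*10,(fk(q,K)[1][:,2]-R[:,2]) if free6 else Ro.from_matrix(fk(q,K)[1].T@R).as_rotvec()]
        r=least_squares(f,np.clip(q0,LIM[:,0]+.01,LIM[:,1]-.01),bounds=(LIM[:,0],LIM[:,1]),x_scale=50.)
        if r.cost<1e-8 and not any(np.abs(r.x-o).max()<1 for o in out): out.append(r.x)
    return out
rng=np.random.default_rng(0)
ST=lambda n:list(rng.uniform(LIM[:,0],LIM[:,1],(n,6)))
E
python3 - <<'E'
from kin import *
zc=RC[:,2]; q=sense()["joints"]
for nm,P in(("L",PL),("R",PR)):
    for d in (.16,.12,.1,.09,.077):
        print(nm,d,[np.round(a,1) for a in ik(P+zc*d,RT,[q]+ST(15),True)])
# tilted less: tool lean relative pocket
for nm,P in(("L",PL),("R",PR)):
  for t in (-.2,-.35,-.5):
    R=RT@Ro.from_rotvec([0,t,0]).as_matrix()
    G=P+zc*(.0774+.019)   # grasp point
    print(nm,t,R[:,2],[np.round(a,1) for a in ik(G+R[:,2]*.019,R,[q]+ST(12),False)],[np.round(a,1) for a in ik(G+zc*.1+R[:,2]*.019,R,[q]+ST(12),False)])
E
```

```text
L 0.16 [array([ 28.6,  -0.7, -55.5,  57.6, -21.6, -17.7]), array([ 28.6,  -0.7, -55.5,  57.6, -21.6,  53.4]), array([ 28.6,  -0.7, -55.5,  57.6, -21.6, -67.3]), array([ 28.6,  -0.7, -55.5,  57.6, -21.6,  43.7]), array([  28.6,   -0.7,  -55.5,   57.6,  -21.6, -156.7]), array([ 28.6,  -0.7, -55.5,  57.6, -21.6, 119.9])]
L 0.12 [array([ 15.2,   3.9, -58.6,  85.7, -12.5, -17.7]), array([ 15.2,   3.9, -58.6,  85.7, -12.5, 162.3]), array([ 15.2,   3.9, -58.6,  85.7, -12.5, 153. ]), array([  15.2,    3.9,  -58.6,   85.7,  -12.5, -153.8]), array([ 15.2,   3.9, -58.6,  85.7, -12.5, 171.7]), array([ 15.2,   3.9, -58.6,  85.7, -12.5, -36.8]), array([ 15.2,   3.9, -58.6,  85.7, -12.5, -92.1]), array([ 15.2,   3.9, -58.6,  85.7, -12.5, 128.9]), array([ 15.2,   3.9, -58.6,  85.7, -12.5, 145.8]), array([ 15.2,   3.9, -58.6,  85.7, -12.5, 115.8])]
L 0.1 []
L 0.09 []
L 0.077 []
R 0.16 [array([ 12.8,  -4.5, -57.8,  50.2, -14.8, -17.7]), array([ 12.8,  -4.5, -57.8,  50.2, -14.8,  22.5]), array([  12.8,   -4.5,  -57.8,   50.2,  -14.8, -160.3]), array([  12.8,   -4.5,  -57.8,   50.2,  -14.8, -135.7]), ar
[... 530 characters left out ...]
9.2,  30.4])]
L -0.35 [ 0.1557 -0.0304 -0.9873] [array([ 26.8,  14.9, -31.4,   9.3, -36.9,  45. ])] [array([ 31.1,   4.5, -29.5,   8. , -49.6,  43. ])]
L -0.5 [ 0.0092 -0.0018 -1.    ] [array([ 24. ,  18.3, -22.4,   0.4, -48.9,  54.7])] [array([ 27.5,   8.4, -21.4,   0.4, -59.7,  51.2])]
R -0.2 [ 0.2988 -0.0584 -0.9525] [array([ 14.1,   9.6, -44.6,  21.1, -21. ,  46. ])] [array([ 18.6,  -2.5, -40.4,  14.4, -37.4,  50. ])]
R -0.35 [ 0.1557 -0.0304 -0.9873] [array([ 13. ,  12.7, -33.5,   6.4, -35.6,  61. ])] [array([ 16.1,   1.5, -31.7,   5.5, -48.7,  59.5])]
R -0.5 [ 0.0092 -0.0018 -1.    ] [array([ 11. ,  16.3, -25.4,   0.3, -47.9,  67.7])] [array([ 13.5,   5.9, -24.4,   0.3, -59.2,  65.3])]
```

Full insertion can't be reached with the tool aligned to the pocket. It can be reached if the candle is held tilted about the closing axis, so I'll set A down, regrasp it with the tool leaning about 0.3 rad the other way, and then insert.

Run:
```python
from kin import *
q=sense()["joints"]; up=np.array([0,0,1.])
for t in(-.2,-.3,-.4):
    ry=Ro.from_rotvec([0,t,0]).as_matrix()
    for nm,C in(("A",[.6302,.2513,0]),("B",[.45,-.38,0])):
        G=np.array(C)+up*.0964; R=RY@ry
        for z in (0,.12): print(t,nm,z,(G+R[:,2]*.019+up*z).round(4),[np.round(a,1) for a in ik(G+R[:,2]*.019+up*z,R,[q]+ST(10))])
# route: vertical at above carrier etc
report(PL+RC[:,2]*.17,RT)
print(RY)
```

```text
-0.2 A 0 [0.6265 0.252  0.0778] [array([ 31.9,  38.5,   9.6,  -8.3, -69.7,  50.5])]
-0.2 A 0.12 [0.6265 0.252  0.1978] [array([ 31.9,  33.2,  17.5,  -7.8, -82.8,  48.6])]
-0.2 B 0 [ 0.4463 -0.3793  0.0778] [array([-23.2,  31.1,  -9. ,   2.7, -61.1, 100.6])]
-0.2 B 0.12 [ 0.4463 -0.3793  0.1978] [array([-23.2,  24.7,  -0.9,   2.5, -75.7, 101.3])]
-0.3 A 0 [0.6247 0.2524 0.0782] [array([ 30.3,  41. ,  14.7, -11.6, -77. ,  52.6])]
-0.3 A 0.12 [0.6247 0.2524 0.1982] [array([ 30.3,  35.9,  22.7, -11.3, -89.8,  50. ])]
-0.3 B 0 [ 0.4445 -0.3789  0.0782] [array([-22.7,  33.6,  -5.8,   3.7, -67.5,  99.7])]
-0.3 B 0.12 [ 0.4445 -0.3789  0.1982] [array([-22.7,  27.4,   2.1,   3.5, -81.6, 100.6])]
-0.4 A 0 [0.6229 0.2527 0.0789] [array([ 28.8,  43.7,  19.7, -14.5, -84.2,  54. ])]
-0.4 A 0.12 [0.6229 0.2527 0.1989] [array([ 28.8,  38.7,  27.6, -14.5, -96.7,  50.7])]
-0.4 B 0 [ 0.4427 -0.3786  0.0789] [array([-22.3,  36.3,  -2.6,   4.5, -73.7,  99.1])]
-0.4 B 0.12 [ 0.4427 -0.3786  0.1989] [array([-22.3,  30.1,   5. ,   4.3, -87.4, 100.1])]
t 16.35 tcp [0.5099 0.0583 0.1591] delta tool mm [ -0.2535  -0.0719 -47.1336] F [ 0.3187 -0.3938 -3.4788] w 60.28608028201985
rotvec [-0.0003 -0.0019  0.0008]
delta in target axes [ -0.345   -0.0598 -47.133 ]
[[ 0.9814 -0.1919  0.    ]
 [-0.1919 -0.9814  0.    ]
 [ 0.      0.     -1.    ]]
```

Call:
{"fn": "step_arm", "kwargs": {
  "linear": [
    [0, 0, -16],
    [0, 0, -16],
    [0, 0, -22],
    [0, 0, -22],
    [0, 0, -22],
    [0, 0, 0],
    [0, 0, 0],
    [0, 0, 0],
    [0, 0, 0],
    [0, 0, 0]
  ],
  "delta_rot": [
    [0, 0, 0],
    [0, 0, 0],
    [0, 0, 0],
    [0, 0, 0],
    [0, 0, 0],
    [0, -0.102, 0],
    [0, -0.102, 0],
    [0, -0.102, 0],
    [0, -0.102, 0],
    [0, -0.101, 0]
  ],
  "grip": [50, 50, 50, 50, 50, 50, 50, 50, 50, 50]
}}

```text
time_s: 17.6
tcp_pos: [0.4614, 0.0708, 0.245]
ee_rot: [[0.982, -0.187, -0.002], [-0.187, -0.982, 0.007], [-0.004, -0.006, -1.0]]
wrist_force: [-0.7, -0.9, -3.3]
gripper_width: 0.692
gripper_force: 30.0
```

Call:
{"fn": "step_arm", "kwargs": {
  "linear": [
    [26, -42.5, 0],
    [26, -42.5, 0],
    [26, -42.5, 0],
    [26, -42.5, 0],
    [26, -42.5, 0],
    [0, 0, 0],
    [0, 0, 0]
  ],
  "delta_rot": [
    [0, 0, 0],
    [0, 0, 0],
    [0, 0, 0],
    [0, 0, 0],
    [0, 0, 0],
    [0, 0, 0],
    [0, 0, 0]
  ],
  "grip": [50, 50, 50, 50, 50, 50, 50]
}}

```text
time_s: 18.48
tcp_pos: [0.629, 0.2535, 0.2437]
ee_rot: [[0.982, -0.188, -0.002], [-0.188, -0.982, 0.002], [-0.002, -0.001, -1.0]]
wrist_force: [-0.6, -1.4, -3.0]
gripper_width: 0.688
gripper_force: 30.0
```

Run:
```python
from fitc import *
report([.6302,.2513,.0774],RY)
```

```text
t 18.475 tcp [0.629  0.2535 0.2437] delta tool mm [  1.8586   2.1363 166.2892] F [-0.6415 -1.3647 -2.9774] w 59.86605283251735
rotvec [-0.0013  0.0019  0.004 ]
delta in target axes [  1.5565   1.9065 166.2951]
```

Call:
{"fn": "step_arm", "kwargs": {
  "linear": [
    [1.5, 2, 45],
    [0, 0, 50],
    [0, 0, 45],
    [0, 0, 18],
    [0, 0, 8],
    [0, 0, 0],
    [0, 0, 0],
    [0, 0, 0],
    [0, 0, 0]
  ],
  "delta_rot": [
    [-0.001, 0.002, 0.004],
    [0, 0, 0],
    [0, 0, 0],
    [0, 0, 0],
    [0, 0, 0],
    [0, 0, 0],
    [0, 0, 0],
    [0, 0, 0],
    [0, 0, 0]
  ],
  "grip": [50, 50, 50, 50, 50, 50, 87, 87, 87]
}}

```text
time_s: 19.6
tcp_pos: [0.6327, 0.2495, 0.0792]
ee_rot: [[0.981, -0.194, 0.005], [-0.194, -0.981, -0.001], [0.005, -0.0, -1.0]]
wrist_force: [-0.5, 0.5, 0.4]
gripper_width: 0.943
gripper_force: 0.0
```

Run:
```python
from fitc import *
R=RY@cv2.Rodrigues(np.array([0,-.3,0]))[0]
s=sense(); Z=s["tcp_pos"]
G=np.array(Z)+[0,0,.019]
report(G+R[:,2]*.019,R)
```

```text
t 19.6 tcp [0.6327 0.2495 0.0792] delta tool mm [-5.6108  0.0128 -0.8749] F [-0.4785  0.4869  0.421 ] w 82.07347184876586
rotvec [-0.0007 -0.3047 -0.0023]
delta in target axes [-5.6149 -0.      0.8486]
```

Call:
{"fn": "step_arm", "kwargs": {
  "linear": [
    [-1.9, 0, 0],
    [-1.9, 0, 0],
    [-1.9, 0, -1],
    [0, 0, 0],
    [0, 0, 0]
  ],
  "delta_rot": [
    [0, -0.102, 0],
    [0, -0.102, 0],
    [0, -0.101, 0],
    [0, 0, 0],
    [0, 0, 0]
  ],
  "grip": [87, 87, 87, 87, 87]
}}

```text
time_s: 20.23
tcp_pos: [0.6264, 0.2502, 0.0793]
ee_rot: [[0.937, -0.194, -0.291], [-0.186, -0.981, 0.056], [-0.297, 0.002, -0.955]]
wrist_force: [-1.2, -0.0, 0.6]
gripper_width: 0.999
gripper_force: 0.0
```

Run:
```python
from fitc import *
R=RY@cv2.Rodrigues(np.array([0,-.3,0]))[0]
G=np.array([.6327,.2495,.0964]); report(G+R[:,2]*.019,R)
cs={"side":capture("side")}
s,c=wcap(); cs["wrist"]=c; cv2.imwrite("pics/w5.png",c["img"][...,::-1])
print(fitB(cs,"candle_a_mid",lambda n,u:(u[0]<240 and u[1]>240) if n=="side" else u[1]<330))
```

```text
t 20.225 tcp [0.6264 0.2502 0.0793] delta tool mm [ 0.9983 -0.577   0.7721] F [-1.1999 -0.0116  0.5777] w 86.89609696641061
rotvec [ 0.0009  0.0013 -0.0027]
delta in target axes [ 0.9988 -0.5736  0.7739]
[(['side', 'wrist'], array([0.6308, 0.252 ]), np.float64(-0.787295994684228)), (['side'], array([0.63  , 0.2494]), np.float64(-0.8389387144992526)), (['wrist'], array([0.6307, 0.252 ]), np.float64(-0.7406140473853918))]
```

Call:
{"fn": "step_arm", "kwargs": {
  "linear": [
    [0, 0, 0],
    [0, 0, 0],
    [0, 0, 0],
    [0, 0, 0],
    [-6, 0, -19],
    [-13, 0, -42],
    [-15, 0, -48],
    [-15, 0, -48],
    [0, 0, 0]
  ],
  "delta_rot": [
    [0, 0, 0],
    [0, 0, 0],
    [0, 0, 0],
    [0, 0, 0],
    [0, 0, 0],
    [0, 0, 0],
    [0, 0, 0],
    [0, 0, 0],
    [0, 0, 0]
  ],
  "grip": [50, 50, 50, 50, 50, 50, 50, 50, 50]
}}

```text
time_s: 21.55
tcp_pos: [0.6287, 0.2508, 0.2503]
ee_rot: [[0.94, -0.194, -0.281], [-0.185, -0.981, 0.061], [-0.288, -0.005, -0.958]]
wrist_force: [-0.2, 1.2, -3.9]
gripper_width: 0.693
gripper_force: 30.0
```

```bash
cat >> kin.py <<'E'
TI=-.3; RI=RT@Ro.from_rotvec([0,TI,0]).as_matrix(); ZC=RC[:,2]
def tcp_in(P,d,h=.0974): return P+ZC*(d+h)+RI[:,2]*.019   # foot d above the pocket floor
E
python3 - <<'E'
from kin import *
report(tcp_in(PL,.11),RI); print("RI",RI)
q=sense()["joints"]; print(np.array(q))
s=sense()
for d in(.13,.085,.04,0): print(d,tcp_in(PL,d),[np.round(a,1) for a in ik(tcp_in(PL,d),RI,[q]+ST(5))])
print("pocket axis in tool",RI.T@ZC)
E
```

```text
t 21.55 tcp [0.6287 0.2508 0.2503] delta tool mm [-101.5815  212.1232   67.1489] F [-0.1912  1.2209 -3.8671] w 60.253914038727395
rotvec [-0.0055  0.5014 -0.0023]
delta in target axes [-122.1097  211.6389   11.0562]
RI [[ 0.96   -0.1919  0.2039]
 [-0.1877 -0.9814 -0.0399]
 [ 0.2078  0.     -0.9782]]
[ 30.0227  34.5341  27.5482 -11.2153 -95.4579  48.9654]
0.13 [0.4635 0.0674 0.2316] [array([ 33.8,   0.2, -31.3,  10.9, -50.5,  38.8])]
0.085 [0.4851 0.0632 0.1923] [array([ 31.5,   4.6, -32.9,  11.6, -44.1,  39.6])]
0.04 [0.5066 0.059  0.153 ] [array([ 29.4,   9.4, -34.2,  12.7, -38. ,  40.1])]
0 [0.5257 0.0553 0.1181] [array([ 27.6,  13.8, -34.9,  13.9, -32.7,  40.1])]
pocket axis in tool [-0.2955 -0.     -0.9553]
```

Call:
{"fn": "step_arm", "kwargs": {
  "linear": [
    [-22.4, 42.4, 6.5],
    [-22.4, 42.4, 6.5],
    [-22.4, 42.4, 6.5],
    [-22.4, 42.4, 6.5],
    [-22.4, 42.4, 6.5]
  ],
  "delta_rot": [
    [0, 0, 0],
    [0, 0, 0],
    [0, 0, 0],
    [0, 0, 0],
    [0, 0, 0]
  ],
  "grip": [50, 50, 50, 50, 50]
}}

```text
time_s: 22.18
tcp_pos: [0.4689, 0.0638, 0.2453]
ee_rot: [[0.936, -0.195, -0.295], [-0.186, -0.981, 0.056], [-0.3, 0.002, -0.954]]
wrist_force: [0.9, -0.1, -4.1]
gripper_width: 0.689
gripper_force: 30.0
```

Call:
{"fn": "step_arm", "kwargs": {
  "linear": [
    [0, 0, 0],
    [0, 0, 0],
    [0, 0, 0],
    [0, 0, 0],
    [0, 0, 0],
    [0, 0, 0],
    [0, 0, 0]
  ],
  "delta_rot": [
    [0, 0.1, 0],
    [0, 0.1, 0],
    [0, 0.1, 0],
    [0, 0.1, 0],
    [0, 0.1, 0],
    [0, 0, 0],
    [0, 0, 0]
  ],
  "grip": [50, 50, 50, 50, 50, 50, 50]
}}

```text
time_s: 23.05
tcp_pos: [0.471, 0.0652, 0.2461]
ee_rot: [[0.962, -0.195, 0.191], [-0.191, -0.981, -0.039], [0.195, 0.002, -0.981]]
wrist_force: [0.4, -0.1, -4.1]
gripper_width: 0.694
gripper_force: 30.0
```

Run:
```python
from kin import *
report(tcp_in(PL,.09),RI)
```

```text
t 23.05 tcp [0.471  0.0652 0.2461] delta tool mm [ 1.9101 -0.8926 50.8158] F [ 0.4294 -0.0507 -4.0955] w 60.37188591838907
rotvec [ 0.002   0.0134 -0.0024]
delta in target axes [ 1.2322 -0.7848 50.8385]
```

Call:
{"fn": "step_arm", "kwargs": {
  "linear": [
    [0, 0, 0],
    [1.2, -0.8, 20],
    [0, 0, 30],
    [0, 0, 0],
    [0, 0, 0]
  ],
  "delta_rot": [
    [0.002, 0.013, -0.002],
    [0, 0, 0],
    [0, 0, 0],
    [0, 0, 0],
    [0, 0, 0]
  ],
  "grip": [50, 50, 50, 50, 50]
}}

```text
time_s: 23.68
tcp_pos: [0.4835, 0.064, 0.1987]
ee_rot: [[0.959, -0.192, 0.207], [-0.188, -0.981, -0.04], [0.21, -0.001, -0.978]]
wrist_force: [0.4, -0.2, -4.5]
gripper_width: 0.691
gripper_force: 30.0
```

```bash
cat >> kin.py <<'E'
def over(name,P,d=None):
    """overlay of the expected held candle (from the arm's pose) and the mouths, side + scene"""
    s=sense(); R=np.array(s["ee_rot"]); Rc=R@Ro.from_rotvec([0,-TI,0]).as_matrix(); G=np.array(s["tcp_pos"])-R[:,2]*.019
    ims=[]; t=np.linspace(0,6.283,60)
    for n in("scene","side"):
        c=capture(n); im=cv2.resize(c["img"][...,::-1],None,fx=4,fy=4,interpolation=cv2.INTER_CUBIC)
        L=[[G+Rc@np.array([.0305*np.cos(a),.0305*np.sin(a),.0974-e]) for a in t] for e in(0,.131)]
        L+=[[H+RC@np.array([.047+a*.035,sy+b*.035,.07]) for a,b in((1,1),(1,-1),(-1,-1),(-1,1))] for sy in(.0625,-.0625)]
        for i,l in enumerate(L):
            q=np.array([proj(c,p) for p in l])*4+1.5; cv2.polylines(im,[np.round(q).astype(np.int32)],True,(0,0,255) if i<2 else (255,255,0),1,cv2.LINE_AA)
        o=(np.array(proj(c,P+ZC*.08))*4).astype(int); ims.append(im[o[1]-250:o[1]+250,o[0]-200:o[0]+200])
    cv2.imwrite(f"pics/{name}.png",np.hstack(ims))
E
python3 - <<'E'
from kin import *
report(tcp_in(PL,.0),RI); over("in1",PL)
E
```

```text
t 23.675 tcp [0.4835 0.064  0.1987] delta tool mm [25.1599  0.4747 87.8155] F [ 0.3882 -0.1864 -4.5   ] w 60.14447145165147
rotvec [-0.0006 -0.0026 -0.0003]
delta in target axes [25.3923  0.4307 87.7488]
```

View pics/in1.png

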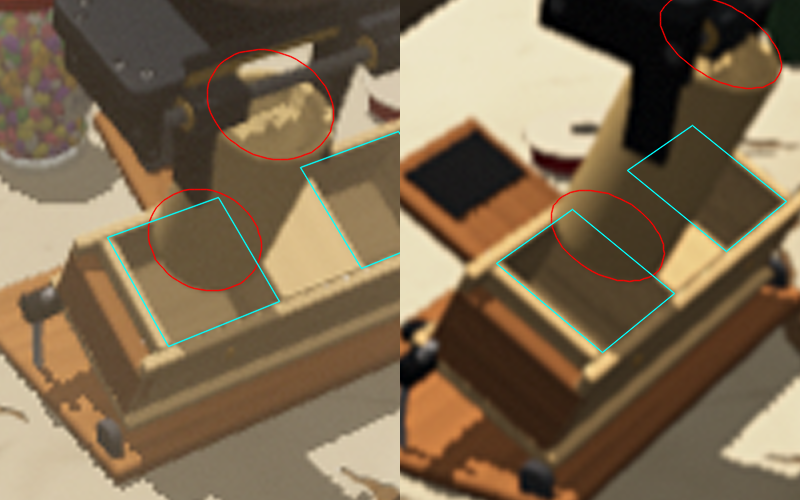

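Call:
{"fn": "step_arm", "kwargs": {
  "linear": [
    [-1.6, 0.4, 0.5],
    [4.4, 0, 14.3],
    [4.4, 0, 14.3],
    [4.4, 0, 14.3],
    [0, 0, 0],
    [0, 0, 0]
  ],
  "delta_rot": [
    [0, -0.002, 0],
    [0, 0, 0],
    [0, 0, 0],
    [0, 0, 0],
    [0, 0, 0],
    [0, 0, 0]
  ],
  "grip": [50, 50, 50, 50, 50, 50]
}}

```text
time_s: 24.52
tcp_pos: [0.5026, 0.0593, 0.1574]
ee_rot: [[0.96, -0.192, 0.203], [-0.188, -0.981, -0.04], [0.207, 0.0, -0.978]]
wrist_force: [0.1, 0.2, -4.2]
gripper_width: 0.692
gripper_force: 30.0
```

```bash
cat >> kin.py <<'E'
def rem(P):
    s=sense(); R=np.array(s["ee_rot"]); d=tcp_in(P,0)-s["tcp_pos"]
    print("t",s["time_s"],"in candle axes (x,y,depth) mm",(RT.T@d*1000),"rotvec",rotvec_to(RI,s),"F candle axes",RT.T@np.array(s["wrist_force"]))
E
python3 - <<'E'
from kin import *
rem(PL)
E
```

```text
t 24.525 in candle axes (x,y,depth) mm [ 1.3425 -0.5023 45.8046] rotvec [ 0.0004  0.0011 -0.0004] F candle axes [-2.0263 -0.1598  3.6706]
```

Call:
{"fn": "step_arm", "kwargs": {
  "linear": [
    [1.2, -0.4, -0.3],
    [3, 0, 9.6],
    [3, 0, 9.6],
    [3, 0, 9.6],
    [0, 0, 0],
    [0, 0, 0]
  ],
  "delta_rot": [
    [0, 0, 0],
    [0, 0, 0],
    [0, 0, 0],
    [0, 0, 0],
    [0, 0, 0],
    [0, 0, 0]
  ],
  "grip": [50, 50, 50, 50, 50, 50]
}}

```text
time_s: 25.28
tcp_pos: [0.5182, 0.0567, 0.1318]
ee_rot: [[0.96, -0.192, 0.203], [-0.188, -0.981, -0.04], [0.207, -0.0, -0.978]]
wrist_force: [1.0, -0.3, -3.9]
gripper_width: 0.693
gripper_force: 30.0
```

Run:
```python
from kin import *
rem(PL)
```

```text
t 25.275 in candle axes (x,y,depth) mm [ 0.0034  0.0029 15.6587] rotvec [ 0.      0.0008 -0.0003] F candle axes [-1.0172  0.1256  3.898 ]
```

Call:
{"fn": "step_arm", "kwargs": {
  "linear": [
    [1.8, 0, 5.7],
    [1.8, 0, 5.7],
    [0.6, 0, 1.9],
    [0, 0, 0]
  ],
  "delta_rot": [
    [0, 0, 0],
    [0, 0, 0],
    [0, 0, 0],
    [0, 0, 0]
  ],
  "grip": [50, 50, 50, 50]
}}

```text
time_s: 25.78
tcp_pos: [0.5248, 0.0554, 0.1195]
ee_rot: [[0.96, -0.192, 0.203], [-0.188, -0.981, -0.04], [0.207, 0.0, -0.978]]
wrist_force: [-0.4, 0.3, -2.6]
gripper_width: 0.692
gripper_force: 30.0
```

Run:
```python
from kin import *
rem(PL)
```

```text
t 25.775 in candle axes (x,y,depth) mm [ 0.099  -0.0886  1.6295] rotvec [ 0.0002  0.0011 -0.0003] F candle axes [-1.6662 -0.1809  2.0861]
```

Call:
{"fn": "step_arm", "kwargs": {
  "linear": [
    [0.4, 0, 1.4],
    [0, 0, 0]
  ],
  "delta_rot": [
    [0, 0, 0],
    [0, 0, 0]
  ],
  "grip": [50, 50]
}}

```text
time_s: 26.02
tcp_pos: [0.5256, 0.0554, 0.1186]
ee_rot: [[0.96, -0.192, 0.204], [-0.188, -0.981, -0.039], [0.207, -0.0, -0.978]]
wrist_force: [0.3, 0.6, -3.8]
gripper_width: 0.692
gripper_force: 30.0
```

Run:
```python
from kin import *
rem(PL)
```

```text
t 26.025 in candle axes (x,y,depth) mm [-0.1682  0.1159  0.5185] rotvec [-0.0004  0.0003 -0.0001] F candle axes [-1.6816 -0.6384  3.4701]
```

Call:
{"fn": "step_arm", "kwargs": {
  "linear": [
    [0.3, 0, 1],
    [0.3, 0, 1],
    [0, 0, 0]
  ],
  "delta_rot": [
    [0, 0, 0],
    [0, 0, 0],
    [0, 0, 0]
  ],
  "grip": [50, 50, 50]
}}

```text
time_s: 26.4
tcp_pos: [0.5259, 0.0553, 0.1179]
ee_rot: [[0.96, -0.192, 0.203], [-0.188, -0.981, -0.04], [0.207, -0.0, -0.978]]
wrist_force: [-8.9, 2.5, 8.2]
gripper_width: 0.693
gripper_force: 30.0
```

Run:
```python
from kin import *
rem(PL)
```

```text
t 26.4 in candle axes (x,y,depth) mm [-0.0185  0.0911 -0.2123] rotvec [-0.0002  0.0005  0.    ] F candle axes [ -4.0464  -0.7229 -11.5991]
```

Contact came at the expected depth with about 15 N, so candle A is on the floor. I'll release it and go to B.

Call:
{"fn": "step_arm", "kwargs": {
  "linear": [
    [0, 0, 0],
    [0, 0, 0],
    [0, 0, 0],
    [0, 0, -15],
    [0, 0, -40],
    [0, 0, -60],
    [0, 0, -30]
  ],
  "delta_rot": [
    [0, 0, 0],
    [0, 0, 0],
    [0, 0, 0],
    [0, 0, 0],
    [0, 0, 0],
    [0, 0, 0],
    [0, 0, 0]
  ],
  "grip": [87, 87, 87, 87, 87, 87, 87]
}}

```text
time_s: 27.28
tcp_pos: [0.498, 0.0614, 0.2621]
ee_rot: [[0.959, -0.192, 0.209], [-0.188, -0.981, -0.037], [0.212, -0.003, -0.977]]
wrist_force: [0.3, 0.0, -0.5]
gripper_width: 0.999
gripper_force: 0.0
```

```bash
cat >> kin.py <<'E'
RG=RY@Ro.from_rotvec([0,TI,0]).as_matrix(); BC=np.array([.45,-.38,0])
def tcp_g(C,z=0,h=.0974): return np.array(C)+[0,0,h+z]+RG[:,2]*.019
E
python3 - <<'E'
from kin import *
report(tcp_g(BC,.12),RG); s=sense()
print("horizontal world delta",tcp_g(BC,.12)-s["tcp_pos"], "up in RG", RG.T@[0,0,1], s["joints"])
E
```

```text
t 27.275 tcp [0.498  0.0614 0.2621] delta tool mm [ 18.1208 442.6427  66.7195] F [ 0.292   0.035  -0.5326] w 86.9106675874968
rotvec [-0.0035 -0.5134  0.0005]
delta in target axes [ 49.1445 442.4183  50.6285]
horizontal world delta [-0.0535 -0.4403 -0.0629] up in RG [-0.2955  0.     -0.9553] [ 30.4907   2.155  -24.2615   9.7364 -54.6358  43.4209]
```

Call:
{"fn": "step_arm", "kwargs": {
  "linear": [
    [0, 45, 0],
    [0, 55, 0],
    [0, 57, 0],
    [0, 57, 0],
    [0, 57, 0],
    [16.4, 57, 17],
    [16.4, 57, 17],
    [16.4, 57, 17],
    [0, 0, 0],
    [0, 0, 0]
  ],
  "delta_rot": [
    [0, -0.102, 0],
    [0, -0.102, 0],
    [0, -0.102, 0],
    [0, -0.103, 0],
    [0, -0.103, 0],
    [0, 0, 0],
    [0, 0, 0],
    [0, 0, 0],
    [0, 0, 0],
    [0, 0, 0]
  ],
  "grip": [87, 87, 87, 87, 87, 87, 87, 87, 87, 87]
}}

```text
time_s: 28.52
tcp_pos: [0.4432, -0.3792, 0.1947]
ee_rot: [[0.936, -0.193, -0.293], [-0.184, -0.981, 0.058], [-0.299, -0.0, -0.954]]
wrist_force: [0.6, 0.3, -0.3]
gripper_width: 0.998
gripper_force: 0.0
```

Run:
```python
from kin import *
cs={n:capture(n) for n in("scene","side")}
print(fitB(cs,"candle_b_mid",lambda n,u:u[0]>385 and u[1]<240))
s,c=wcap();print(fitB({"wrist":c},"candle_b_mid",lambda n,u:True))
report(tcp_g(BC,0),RG)
```

```text
[(['scene', 'side'], array([ 0.4514, -0.3813]), np.float64(-0.8377435876082611)), (['scene'], array([ 0.4542, -0.3874]), np.float64(-0.8365384615384616)), (['side'], array([ 0.4515, -0.381 ]), np.float64(-0.8497536945812808))]
[(['wrist'], array([ 0.456 , -0.3807]), np.float64(-0.9099012286196098)), (['wrist'], array([ 0.456 , -0.3807]), np.float64(-0.9099012286196098))]
t 28.825 tcp [ 0.4439 -0.3781  0.1959] delta tool mm [ 35.3792   0.6477 111.1865] F [ 0.982  -0.7615  0.8061] w 86.80798274770305
rotvec [0.0005 0.0017 0.0014]
delta in target axes [ 35.1948   0.6557 111.2449]
```

Call:
{"fn": "step_arm", "kwargs": {
  "linear": [
    [9.2, 0.9, 27.8],
    [9.2, 0, 27.8],
    [9.2, 0, 27.8],
    [9.2, 0, 27.8],
    [0, 0, 0],
    [0, 0, 0],
    [0, 0, 0],
    [0, 0, 0],
    [0, 0, 0]
  ],
  "delta_rot": [
    [0, 0.001, 0.001],
    [0, 0, 0],
    [0, 0, 0],
    [0, 0, 0],
    [0, 0, 0],
    [0, 0, 0],
    [0, 0, 0],
    [0, 0, 0],
    [0, 0, 0]
  ],
  "grip": [87, 87, 87, 87, 87, 50, 50, 50, 50]
}}

```text
time_s: 29.95
tcp_pos: [0.4454, -0.3806, 0.0788]
ee_rot: [[0.937, -0.193, -0.291], [-0.184, -0.981, 0.056], [-0.297, 0.001, -0.955]]
wrist_force: [-0.2, 0.6, 1.3]
gripper_width: 0.691
gripper_force: 30.0
```

Run:
```python
from kin import *
report(tcp_g([.4515,-.3805,0],0),RG);s=sense(); print("grasp pt",np.array(s["tcp_pos"])-np.array(s["ee_rot"])[:,2]*.019)
```

```text
t 29.95 tcp [ 0.4454 -0.3806  0.0788] delta tool mm [ 0.2229 -1.2926 -0.5742] F [-0.2121  0.5979  1.2538] w 60.083132778634706
rotvec [ 0.0005  0.0011 -0.0011]
delta in target axes [ 0.2251 -1.2927 -0.5732]
grasp pt [ 0.4509 -0.3817  0.0969]
```

Call:
{"fn": "step_arm", "kwargs": {
  "linear": [
    [-6, 0, -19],
    [-13, 0, -42],
    [-15, 0, -48],
    [-15, 0, -48],
    [-9.3, -53, 2.8],
    [-9.3, -53, 2.8],
    [-9.3, -53, 2.8],
    [-9.3, -53, 2.8],
    [-9.3, -53, 2.8],
    [-9.3, -53, 2.8]
  ],
  "delta_rot": [
    [0, 0, 0],
    [0, 0, 0],
    [0, 0, 0],
    [0, 0, 0],
    [0, 0, 0],
    [0, 0, 0],
    [0, 0, 0],
    [0, 0, 0],
    [0, 0, 0],
    [0, 0, 0]
  ],
  "grip": [50, 50, 50, 50, 50, 50, 50, 50, 50, 50]
}}

```text
time_s: 31.2
tcp_pos: [0.4486, -0.055, 0.2423]
ee_rot: [[0.936, -0.193, -0.293], [-0.185, -0.981, 0.058], [-0.298, -0.001, -0.954]]
wrist_force: [0.6, -0.0, -2.9]
gripper_width: 0.69
gripper_force: 30.0
```

Call:
{"fn": "step_arm", "kwargs": {
  "linear": [
    [0, 0, 0],
    [0, 0, 0],
    [0, 0, 0],
    [0, 0, 0],
    [0, 0, 0],
    [0, 0, 0],
    [0, 0, 0]
  ],
  "delta_rot": [
    [0, 0.102, 0],
    [0, 0.102, 0],
    [0, 0.102, 0],
    [0, 0.102, 0],
    [0, 0.101, 0],
    [0, 0, 0],
    [0, 0, 0]
  ],
  "grip": [50, 50, 50, 50, 50, 50, 50]
}}

```text
time_s: 32.08
tcp_pos: [0.4495, -0.0568, 0.243]
ee_rot: [[0.961, -0.193, 0.2], [-0.189, -0.981, -0.039], [0.204, -0.0, -0.979]]
wrist_force: [0.3, 0.7, -3.2]
gripper_width: 0.693
gripper_force: 30.0
```

Run:
```python
from kin import *
report(tcp_in(PR,.09),RI)
cs={n:capture(n) for n in("scene","side")}
for n in cs:
    for l in ("press_pad","pocket_left","pocket_right"):
        for r in landmark_of(n,l)[:1]: print(n,l,round(r["score"],2),r["point"],proj(cs[n],H+RC@np.array(LOC[l])))
```

```text
t 32.075 tcp [ 0.4495 -0.0568  0.243 ] delta tool mm [-0.243   0.3562 47.2799] F [ 0.3145  0.6944 -3.1701] w 60.314041776364036
rotvec [ 0.0001  0.0039 -0.0013]
delta in target axes [-0.4267  0.3628 47.2786]
scene press_pad 0.69 [283.8, 212.9] [283.5896 214.5863]
scene pocket_right 0.94 [331.0, 244.0] [326.6062 243.8801]
side press_pad 0.91 [283.7, 207.7] [284.0704 208.9725]
side pocket_left 0.7 [303.8, 250.2] [303.8947 253.4828]
side pocket_right 0.96 [333.3, 228.0] [334.1179 229.6038]
```

Call:
{"fn": "step_arm", "kwargs": {
  "linear": [
    [0, 0, 0],
    [-0.4, 0.4, 20],
    [0, 0, 27.3],
    [0, 0, 0],
    [0, 0, 0]
  ],
  "delta_rot": [
    [0, 0.004, -0.001],
    [0, 0, 0],
    [0, 0, 0],
    [0, 0, 0],
    [0, 0, 0]
  ],
  "grip": [50, 50, 50, 50, 50]
}}

```text
time_s: 33.1
tcp_pos: [0.4591, -0.0591, 0.1976]
ee_rot: [[0.959, -0.192, 0.207], [-0.187, -0.981, -0.04], [0.211, 0.0, -0.978]]
wrist_force: [0.6, 0.5, -3.3]
gripper_width: 0.686
gripper_force: 30.0
```

Run:
```python
from kin import *
rem(PR); over("in2",PR)
```

```text
t 33.1 in candle axes (x,y,depth) mm [-0.8584 -0.0196 90.5505] rotvec [ 0.0001 -0.0029  0.0003] F candle axes [-1.1316 -0.6579  3.0982]
```

View pics/in2.png

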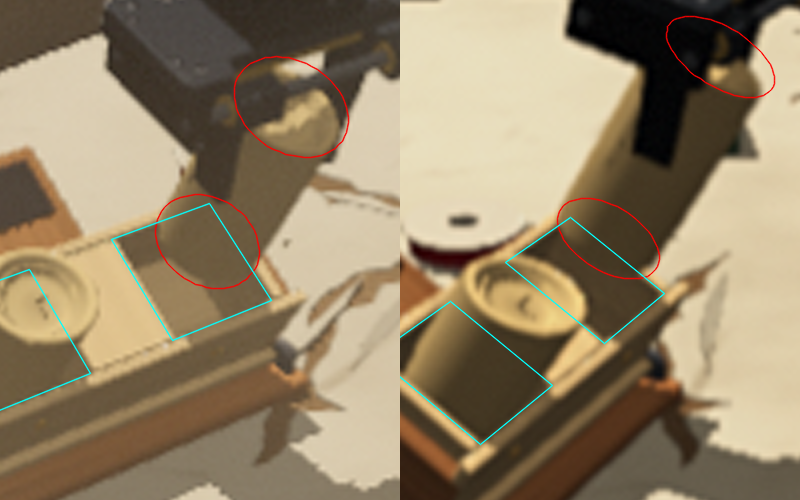

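Candle A stands in the left pocket. Candle B lines up with the right mouth, with its foot at (208,242) in the left half of the picture.

Call:
{"fn": "step_arm", "kwargs": {
  "linear": [
    [-0.8, 0, 0.2],
    [4.4, 0, 14.3],
    [4.4, 0, 14.3],
    [4.4, 0, 14.3],
    [0, 0, 0],
    [0, 0, 0]
  ],
  "delta_rot": [
    [0, -0.002, 0],
    [0, 0, 0],
    [0, 0, 0],
    [0, 0, 0],
    [0, 0, 0],
    [0, 0, 0]
  ],
  "grip": [50, 50, 50, 50, 50, 50]
}}

```text
time_s: 33.95
tcp_pos: [0.4793, -0.0633, 0.157]
ee_rot: [[0.96, -0.192, 0.203], [-0.188, -0.981, -0.04], [0.207, 0.001, -0.978]]
wrist_force: [-0.1, -0.4, -3.7]
gripper_width: 0.683
gripper_force: 30.0
```

Run:
```python
from kin import *
rem(PR)
```

```text
t 33.95 in candle axes (x,y,depth) mm [ 0.987  -0.2659 45.0779] rotvec [ 0.0005  0.0008 -0.0001] F candle axes [-1.8028  0.4179  3.1995]
```

Call:
{"fn": "step_arm", "kwargs": {
  "linear": [
    [0.9, -0.2, -0.2],
    [3, 0, 9.6],
    [3, 0, 9.6],
    [3, 0, 9.6],
    [0, 0, 0],
    [0, 0, 0]
  ],
  "delta_rot": [
    [0, 0, 0],
    [0, 0, 0],
    [0, 0, 0],
    [0, 0, 0],
    [0, 0, 0],
    [0, 0, 0]
  ],
  "grip": [50, 50, 50, 50, 50, 50]
}}

```text
time_s: 34.7
tcp_pos: [0.4946, -0.0661, 0.1309]
ee_rot: [[0.96, -0.192, 0.203], [-0.188, -0.981, -0.04], [0.207, 0.0, -0.978]]
wrist_force: [-0.1, -0.5, -3.7]
gripper_width: 0.692
gripper_force: 30.0
```

Run:
```python
from kin import *
rem(PR)
```

```text
t 34.7 in candle axes (x,y,depth) mm [ 0.133  -0.0789 14.7438] rotvec [ 0.0005  0.0009 -0.0001] F candle axes [-1.8508  0.5523  3.2277]
```

Call:
{"fn": "step_arm", "kwargs": {
  "linear": [
    [1.8, 0, 5.7],
    [1.8, 0, 5.7],
    [0.5, 0, 1.5],
    [0, 0, 0]
  ],
  "delta_rot": [
    [0, 0, 0],
    [0, 0, 0],
    [0, 0, 0],
    [0, 0, 0]
  ],
  "grip": [50, 50, 50, 50]
}}

```text
time_s: 35.2
tcp_pos: [0.501, -0.0674, 0.1191]
ee_rot: [[0.96, -0.192, 0.203], [-0.188, -0.981, -0.04], [0.207, 0.0, -0.978]]
wrist_force: [-1.2, 1.2, -2.9]
gripper_width: 0.688
gripper_force: 30.0
```

Run:
```python
from kin import *
rem(PR)
```

```text
t 35.2 in candle axes (x,y,depth) mm [ 0.1351 -0.1045  1.1916] rotvec [ 0.0005  0.001  -0.0001] F candle axes [-2.6945 -0.9228  1.8654]
```

Call:
{"fn": "step_arm", "kwargs": {
  "linear": [
    [0.3, 0, 1],
    [0.3, 0, 1],
    [0, 0, 0]
  ],
  "delta_rot": [
    [0, 0, 0],
    [0, 0, 0],
    [0, 0, 0]
  ],
  "grip": [50, 50, 50]
}}

```text
time_s: 35.58
tcp_pos: [0.5021, -0.0675, 0.1176]
ee_rot: [[0.96, -0.192, 0.203], [-0.188, -0.981, -0.04], [0.207, 0.0, -0.978]]
wrist_force: [-1.5, 0.1, -1.8]
gripper_width: 0.685
gripper_force: 30.0
```

Run:
```python
from kin import *
rem(PR)
```

```text
t 35.575 in candle axes (x,y,depth) mm [-0.0658 -0.0102 -0.5947] rotvec [ 0.0002  0.0004 -0.    ] F candle axes [-2.1827  0.2003  0.8903]
```

Call:
{"fn": "step_arm", "kwargs": {
  "linear": [
    [0.3, 0, 1],
    [0, 0, 0]
  ],
  "delta_rot": [
    [0, 0, 0],
    [0, 0, 0]
  ],
  "grip": [50, 50]
}}

```text
time_s: 35.83
tcp_pos: [0.5021, -0.0675, 0.1174]
ee_rot: [[0.96, -0.192, 0.203], [-0.188, -0.981, -0.04], [0.207, 0.0, -0.978]]
wrist_force: [-6.7, 2.8, 6.9]
gripper_width: 0.692
gripper_force: 30.0
```

Run:
```python
from kin import *
rem(PR)
```

```text
t 35.825 in candle axes (x,y,depth) mm [ 0.0411 -0.077  -0.7844] rotvec [0.0004 0.0007 0.0002] F candle axes [-2.8811 -1.4706 -9.5144]
```

Both candles are on the floor. I'll release B and plan the press.

Call:
{"fn": "step_arm", "kwargs": {
  "linear": [
    [0, 0, 0],
    [0, 0, 0],
    [0, 0, 0],
    [0, 0, -15],
    [0, 0, -40],
    [0, 0, -60],
    [0, 0, -30]
  ],
  "delta_rot": [
    [0, 0, 0],
    [0, 0, 0],
    [0, 0, 0],
    [0, 0, 0],
    [0, 0, 0],
    [0, 0, 0],
    [0, 0, 0]
  ],
  "grip": [87, 87, 87, 87, 87, 87, 87]
}}

```text
time_s: 36.7
tcp_pos: [0.4741, -0.0616, 0.262]
ee_rot: [[0.959, -0.192, 0.209], [-0.188, -0.981, -0.039], [0.213, -0.002, -0.977]]
wrist_force: [0.9, 0.1, -0.3]
gripper_width: 1.001
gripper_force: 0.0
```

Run:
```python
from kin import *
W=np.load("w2.npy"); c=capture("wrist"); c["world_to_cam"]=W
for z in(.1,.14): print("jar lid in w2",z,atz(c,(330,405),z))
cs=capture("scene"); print("jar base (scene)",atz(cs,(249,221),0)); sd=capture("side"); print("jar base side",atz(sd,(224,235),0),"lid",[atz(sd,(219,182),z) for z in(.1,.14)],[atz(cs,(245,174),z) for z in(.1,.14)])
print("PAD",PAD); report(PAD+[0,0,.06],RY)
q=sense()["joints"]
for P in(PAD+[0,0,.06],PAD,np.array([.673,-.0373,.035])): print([np.round(a,1) for a in ik(P,RY,[q]+ST(4))])
lm={}
for n,cc in(("scene",cs),("side",sd)):
    for r in silhouettes(n,"candle_a_mid"): print(n,round(r["score"],2),r["point"])
    print([proj(cc,P+ZC*.095) for P in(PL,PR)], [(l,landmark_of(n,l)[:1]) for l in["press_pad"]],proj(cc,PAD))
```

```text
jar lid in w2 0.1 [ 0.8297 -0.0571  0.1   ]
jar lid in w2 0.14 [ 0.7959 -0.05    0.14  ]
jar base (scene) [ 0.8244 -0.0569  0.    ]
jar base side [ 0.8305 -0.0571  0.    ] lid [array([ 0.8868, -0.1493,  0.1   ]), array([ 0.8291, -0.063 ,  0.14  ])] [array([ 0.9002, -0.1121,  0.1   ]), array([ 0.8341, -0.0645,  0.14  ])]
PAD [ 0.6466 -0.0321  0.1087]
t 36.85 tcp [ 0.4739 -0.0615  0.2603] delta tool mm [140.7868 -61.9081 124.2926] F [-0.6638  0.7904 -0.2279] w 87.03406083162719
rotvec [-0.0019 -0.213  -0.0002]
delta in target axes [163.8802 -62.0865  91.6009]
[array([ 11.5,  26.4,  -0.5,   0. , -63. ,  67.5])]
[array([ 11.5,  29.5,  -4.6,  -0. , -55.8,  67.5])]
[array([ 10.5,  36.3,  -4.3,   0. , -49.4,  68.4])]
scene 0.83 [293.7, 246.7]
[array([291.5641, 241.3371]), array([339.341, 223.347])] [('press_pad', [{'point': [283.2, 211.7], 'score': 0.6}])] [283.5896 214.5863]
side 0.96 [321.0, 229.0]
[array([321.5983, 222.9962]), array([351.978 , 200.4307])] [('press_pad', [{'point': [283.0, 209.5], 'score': 0.94}])] [284.0704 208.9725]
```

Call:
{"fn": "step_arm", "kwargs": {
  "linear": [
    [0, 0, 0],
    [0, 0, 0],
    [52, -20.6, 0],
    [52, -20.6, 0],
    [52.5, -20.6, 0],
    [0, 0, 50],
    [0, 0, 40],
    [0, 0, 0],
    [0, 0, 0]
  ],
  "delta_rot": [
    [-0.002, -0.106, 0],
    [0, -0.107, 0],
    [0, 0, 0],
    [0, 0, 0],
    [0, 0, 0],
    [0, 0, 0],
    [0, 0, 0],
    [0, 0, 0],
    [0, 0, 0]
  ],
  "grip": [87, 60, 30, 0, 0, 0, 0, 0, 0]
}}

```text
time_s: 38.17
tcp_pos: [0.6391, -0.0316, 0.1686]
ee_rot: [[0.981, -0.192, -0.003], [-0.192, -0.981, -0.002], [-0.003, 0.003, -1.0]]
wrist_force: [-0.1, 0.1, 1.9]
gripper_width: 0.171
gripper_force: 0.0
```

```bash
cat >> kin.py <<'E'
def press(l): 
    R,h=frame([*p[:3],l]); return h+R@np.array([.147,0,.015])
E
python3 - <<'E'
from kin import *
report(press(p[3]),RY)
a=[RY.T@(press(l)-press(p[3]))*1000 for l in np.r_[np.linspace(p[3],0,14)]]
print(np.diff(a,axis=0))
E
```

```text
t 38.175 tcp [ 0.6391 -0.0316  0.1686] delta tool mm [ 0.6003 -1.1561 63.7947] F [-0.1391  0.1113  1.8818] w 14.903259014692683
rotvec [ 0.0027  0.0026 -0.    ]
delta in target axes [ 0.4358 -0.9846 63.7989]
[[ 3.2276 -0.      4.8056]
 [ 3.0368 -0.      4.9283]
 [ 2.8415  0.      5.0435]
 [ 2.6417 -0.      5.1509]
 [ 2.438   0.      5.2504]
 [ 2.2304 -0.      5.3419]
 [ 2.0195 -0.      5.4252]
 [ 1.8054  0.      5.5001]
 [ 1.5886 -0.      5.5666]
 [ 1.3694  0.      5.6246]
 [ 1.148  -0.      5.6739]
 [ 0.9249  0.      5.7145]
 [ 0.7003 -0.      5.7463]]
```

Call:
{"fn": "step_arm", "kwargs": {
  "linear": [
    [0.5, -1, 25],
    [0, 0, 20],
    [0, 0, 8],
    [0, 0, 0],
    [0, 0, 0]
  ],
  "delta_rot": [
    [0.002, 0.002, 0],
    [0, 0, 0],
    [0, 0, 0],
    [0, 0, 0],
    [0, 0, 0]
  ],
  "grip": [0, 0, 0, 0, 0]
}}

```text
time_s: 38.8
tcp_pos: [0.6396, -0.0305, 0.1162]
ee_rot: [[0.981, -0.192, 0.001], [-0.192, -0.981, 0.0], [0.0, -0.0, -1.0]]
wrist_force: [0.1, 0.1, 1.3]
gripper_width: 0.004
gripper_force: 0.0
```

Call:
{"fn": "step_arm", "kwargs": {
  "linear": [
    [0, 0, 2],
    [0, 0, 2],
    [0, 0, 2],
    [0, 0, 0]
  ],
  "delta_rot": [
    [0, 0, 0],
    [0, 0, 0],
    [0, 0, 0],
    [0, 0, 0]
  ],
  "grip": [0, 0, 0, 0]
}}

```text
time_s: 39.3
tcp_pos: [0.6395, -0.0306, 0.1105]
ee_rot: [[0.981, -0.192, 0.0], [-0.192, -0.981, -0.0], [0.0, 0.0, -1.0]]
wrist_force: [-1.3, 0.0, 7.2]
gripper_width: 0.003
gripper_force: 3.0
```

Run:
```python
from kin import *
report(press(p[3]),RY)
```

```text
t 39.3 tcp [ 0.6395 -0.0306  0.1105] delta tool mm [0.2559 0.047  5.6843] F [-1.3483  0.0317  7.205 ] w 0.2888816548377174
rotvec [ 0.0002 -0.0003  0.0003]
delta in target axes [0.2578 0.0483 5.6842]
```

Call:
{"fn": "step_arm", "kwargs": {
  "linear": [
    [2, 0, 3],
    [2.5, 0, 4],
    [2.8, 0, 5],
    [2.8, 0, 5.2],
    [2.6, 0, 5.4],
    [2.4, 0, 5.5],
    [2.2, 0, 5.6],
    [0, 0, 0]
  ],
  "delta_rot": [
    [0, 0, 0],
    [0, 0, 0],
    [0, 0, 0],
    [0, 0, 0],
    [0, 0, 0],
    [0, 0, 0],
    [0, 0, 0],
    [0, 0, 0]
  ],
  "grip": [0, 0, 0, 0, 0, 0, 0, 0]
}}

```text
time_s: 40.3
tcp_pos: [0.6572, -0.034, 0.0763]
ee_rot: [[0.981, -0.192, 0.002], [-0.192, -0.981, -0.0], [0.002, -0.0, -1.0]]
wrist_force: [0.7, 0.1, 4.3]
gripper_width: 0.005
gripper_force: 1.6
```

Run:
```python
from kin import *
report(press(0),RY)
c={n:capture(n) for n in("scene","side")}
def f(l): 
    R,h=frame([*p[:3],l]); return h+R@np.array(LOC["press_pad"])
for n in c: print(n,landmark_of(n,"press_pad")[:1],[proj(c[n],f(l)) for l in(.5,.3,.25,.2)])
```

```text
t 40.3 tcp [ 0.6572 -0.034   0.0763] delta tool mm [ 8.1114  0.1155 41.3047] F [0.6848 0.1349 4.3404] w 0.41618364598639584
rotvec [-0.0001 -0.0017  0.0003]
delta in target axes [ 8.1817  0.1099 41.2908]
scene [{'point': [278.1, 219.9], 'score': 0.6}] [array([283.431 , 214.8633]), array([280.7221, 221.7289]), array([280.2517, 223.6983]), array([279.8636, 225.7578])]
side [{'point': [279.0, 220.0], 'score': 0.59}] [array([283.8035, 209.3845]), array([279.2342, 218.9675]), array([278.4395, 221.5585]), array([277.7843, 224.2145])]
```

Lean is about 0.28 and the pad is moving smoothly. I'll continue and slow down near the bottom.

Call:
{"fn": "step_arm", "kwargs": {
  "linear": [
    [1.8, 0, 5],
    [1.6, 0, 5],
    [1.4, 0, 5],
    [1.2, 0, 5],
    [0.9, 0, 5],
    [0.6, 0, 4],
    [0.4, 0, 3],
    [0.2, 0, 2],
    [0, 0, 0]
  ],
  "delta_rot": [
    [0, 0, 0],
    [0, 0, 0],
    [0, 0, 0],
    [0, 0, 0],
    [0, 0, 0],
    [0, 0, 0],
    [0, 0, 0],
    [0, 0, 0],
    [0, 0, 0]
  ],
  "grip": [0, 0, 0, 0, 0, 0, 0, 0, 0]
}}

```text
time_s: 41.62
tcp_pos: [0.6657, -0.0356, 0.0422]
ee_rot: [[0.981, -0.192, 0.003], [-0.192, -0.981, 0.0], [0.003, -0.001, -1.0]]
wrist_force: [4.5, -0.9, 5.3]
gripper_width: 0.007
gripper_force: 2.5
```

Run:
```python
from kin import *
report(press(0),RY)
```

```text
t 41.625 tcp [ 0.6657 -0.0356  0.0422] delta tool mm [-0.4416  0.2073  7.1889] F [ 4.5498 -0.9062  5.3051] w 0.6433081268409935
rotvec [-0.0006 -0.003   0.0002]
delta in target axes [-0.42    0.2031  7.1903]
```

Call:
{"fn": "step_arm", "kwargs": {
  "linear": [
    [0, 0, 2],
    [0, 0, 1.5],
    [0, 0, 1.2],
    [0, 0, 1],
    [0, 0, 1],
    [0, 0, 0]
  ],
  "delta_rot": [
    [0, 0, 0],
    [0, 0, 0],
    [0, 0, 0],
    [0, 0, 0],
    [0, 0, 0],
    [0, 0, 0]
  ],
  "grip": [0, 0, 0, 0, 0, 0]
}}

```text
time_s: 42.38
tcp_pos: [0.666, -0.0355, 0.0357]
ee_rot: [[0.981, -0.191, 0.004], [-0.191, -0.981, 0.0], [0.004, -0.001, -1.0]]
wrist_force: [3.9, -1.3, 5.6]
gripper_width: 0.006
gripper_force: 2.7
```

Call:
{"fn": "step_arm", "kwargs": {
  "linear": [
    [0, 0, 0.7],
    [0, 0, 0.7],
    [0, 0, 0]
  ],
  "delta_rot": [
    [0, 0, 0],
    [0, 0, 0],
    [0, 0, 0]
  ],
  "grip": [0, 0, 0]
}}

```text
time_s: 42.75
tcp_pos: [0.666, -0.0355, 0.0354]
ee_rot: [[0.982, -0.191, 0.004], [-0.191, -0.982, -0.0], [0.004, -0.001, -1.0]]
wrist_force: [3.0, -1.8, 9.6]
gripper_width: 0.006
gripper_force: 4.9
```

Call:
{"fn": "step_arm", "kwargs": {
  "linear": [
    [0, 0, 0.7],
    [0, 0, 0.7],
    [0, 0, 0]
  ],
  "delta_rot": [
    [0, 0, 0],
    [0, 0, 0],
    [0, 0, 0]
  ],
  "grip": [0, 0, 0]
}}

```text
time_s: 43.12
tcp_pos: [0.6661, -0.0355, 0.0354]
ee_rot: [[0.982, -0.191, 0.004], [-0.191, -0.982, -0.0], [0.004, -0.0, -1.0]]
wrist_force: [-0.5, -0.9, 14.9]
gripper_width: 0.005
gripper_force: 7.6
```

The carrier is at its hard stop: force rises but it no longer moves. I'll retreat straight up and check.

Call:
{"fn": "step_arm", "kwargs": {
  "linear": [
    [0, 0, -3],
    [0, 0, -10],
    [0, 0, -40],
    [0, 0, -60],
    [0, 0, -60],
    [0, 0, -40],
    [0, 0, 0]
  ],
  "delta_rot": [
    [0, 0, 0],
    [0, 0, 0],
    [0, 0, 0],
    [0, 0, 0],
    [0, 0, 0],
    [0, 0, 0],
    [0, 0, 0]
  ],
  "grip": [0, 0, 0, 0, 0, 0, 0]
}}

```text
time_s: 44.0
tcp_pos: [0.6646, -0.0352, 0.2481]
ee_rot: [[0.981, -0.192, 0.003], [-0.192, -0.981, 0.001], [0.003, -0.002, -1.0]]
wrist_force: [0.9, 0.2, -0.8]
gripper_width: 0.002
gripper_force: 0.0
```

Run:
```python
from kin import *
print(sense()["time_s"],sense()["tcp_pos"])
R0,h0=frame([*p[:3],0]); 
s,wc=wcap(); c={"scene":capture("scene"),"side":capture("side"),"wrist":wc}
for n in c:
    r=landmark_of(n,"press_pad")[:1]; print(n,"pad",[(a["point"],round(a["score"],2)) for a in r],proj(c[n],h0+R0@np.array(LOC["press_pad"])))
    for lm in("candle_a_mid","clay_pot","spool"):
        print("  ",lm,[(a["point"],round(a["score"],2)) for a in landmark_of(n,lm)])
    print("   expected mids",[proj(c[n],h0+R0@(np.array(LOC[k])+[0,0,.065])) for k in("pocket_left","pocket_right")],"+13mm:",proj(c[n],h0+R0@(np.array(LOC["pocket_left"])+[0,0,.078])))
```

```text
44.0 [ 0.6646 -0.0352  0.2481]
scene pad [] [279.123  234.7884]
   candle_a_mid [([277.9, 244.6], 0.72)]
   clay_pot [([226.2, 372.6], 0.87)]
   spool [([345.2, 210.1], 0.93)]
   expected mids [array([278.5104, 243.7475]), array([324.2528, 226.6559])] +13mm: [278.2645 238.9535]
side pad [([275.5, 234.6], 0.97)] [276.5503 235.3558]
   candle_a_mid [([297.5, 234.9], 0.76)]
   clay_pot [([316.1, 364.4], 0.95), ([331.6, 238.8], 0.29)]
   spool [([314.8, 202.7], 0.69)]
   expected mids [array([298.6604, 234.095 ]), array([329.7294, 211.4983])] +13mm: [298.3648 228.5184]
wrist pad [([322.0, 199.2], 0.76)] [319.2687 198.7923]
   candle_a_mid []
   clay_pot [([102.4, 407.1], 0.95)]
   spool [([559.4, 139.5], 0.85)]
   expected mids [array([251.8216, 326.4532]), array([386.6147, 326.6386])] +13mm: [249.4545 333.8471]
```

Run:
```python
from kin import *
R0,h0=frame([*p[:3],0])
for n in("scene","side"):
    c=capture(n)
    for r in silhouettes(n,"candle_b_mid"): 
        ys,xs=np.where(r["mask"]); print(n,round(r["score"],2),r["point"],xs.min(),xs.max(),ys.min(),ys.max())
    print([(a["point"],round(a["score"],2)) for a in landmark_of(n,"candle_b_mid")])
    for k in("pocket_left","pocket_right"):
        b=h0+R0@np.array(LOC[k]); print(k,hullbox(c,b[0],b[1],z0=.03).round(0),"visible part",hullbox(c,b[0],b[1],z0=.09,h=.071).round(0))
print(sense()["time_s"])
```

```text
scene 0.96 [324.7, 218.6] 314 340 199 239
scene 0.54 [300.4, 253.6] 243 354 221 288
[([324.5, 225.7], 0.63)]
pocket_left [263. 211. 293. 275.] visible part [263. 211. 292. 254.]
pocket_right [311. 196. 338. 256.] visible part [311. 196. 338. 236.]
side 0.84 [333.5, 203.0] 317 344 183 221
[([275.8, 235.1], 0.69), ([333.9, 211.4], 0.66)]
pocket_left [282. 199. 314. 269.] visible part [282. 199. 313. 243.]
pocket_right [315. 179. 343. 243.] visible part [315. 179. 343. 219.]
45.05
```

```bash
python3 -c "
from station import *
print(finish_job())"
```

```text
the job is handed in; nothing more can be done
None
```

I put both candles into their pockets foot first, pressed the carrier down level without slamming it, and handed the job in after 45 s. The last camera check showed both candles standing seated and the pot and spool in place. The hand-in returned no verdict.

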